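Stow the pastry kit in the roll-top bin, tins heavy end down

ROBOT

A 6-joint arm with a two-finger parallel gripper is mounted at the origin on the work surface. World frame = base frame: x ahead of the robot, y to its left, z up, the work surface at z = 0. Lengths are in mm, angles in rad, forces in N, time in s.
With the tool pointing down it reaches from about 300 to 875 mm from the base axis. Payload 6.4 kg.
Tool frame: the origin (TCP) lies midway between the tips of the shut fingers; the grasp point (between the pads) lies 19 mm behind it (tcp_to_grasp is the distance from the TCP to the grasp point, in mm); x points along the fingers, y is the direction in which the jaws open and shut, and the axes are right-handed (so a half turn about x gives the same grasp; the last joint's range is limited). The gripper opens to 88 mm and grips with 3 to 60 N. Pads are 18 mm wide; open, the fingers measure 123 mm over their backs; the gripper's body (75 mm by 187 mm) begins 45 mm behind the grasp point.
Start: joints at [0.959, 0.181, 1.607, -0, 1.354, -0.206], TCP at [226.974, 528.322, 238.714] pointing down, gripper open.
Joint ranges: [-2.99, 2.99], [-0.89, 2.07], [0.3, 2.58], [-1.14, 4.28], [0, 2.63], [-3.12, 3.12]. Speed limits (rad/s): [2.57, 2.57, 3.01, 3.14, 3.14, 3.14].

INTERFACE

Orientations are given as [roll, pitch, yaw] about the fixed x, y, z axes, in that order (R = Rz(yaw) Ry(pitch) Rx(roll)).
In Python, from station import sense, get_image, camera_params, job_done, tcp_to_grasp gives the robot as it stands.
- The arm moves only by the tool drive_tool, never from a script. Its argument "moves" is a list of rows, each a list of 7 numbers: the closure, from 0 (fully open) to 1 (shut), then the shift along the world's x, y, z in mm, then the turn, a rotation vector about the world's x, y, z in degrees. In form: [[fingers, dx, dy, dz, rx, ry, rz], ...]. A call has 1 to 5 rows; each row shifts and turns the commanded pose from where the row before left it; what a row does not reach is not made up. A row lasts 1/10 s, in which the tool goes at most 50 mm and 8.59 degrees, less where a joint would pass 70% of its speed; a pose out of reach is approached as far as the arm can. A call is refused whole if a number of a shift passes 50 or a number of a turn 8.59, either way. A call with a gripper value outside its range is refused whole. The fingers move at their own pace and stop on an object; "grip_force" is the grip in N (left out, the last holds). Time passes only in rows, so rows that do not move let the fingers close. It gives the time, the measured TCP pose, the force and the opening at its end, in the units of the state.
- sense(): the state, without advancing time (a new reading comes with each control period).
- get_image(name): name is "side" or "top" or "wrist"; returns (picture, depth): 480x640x3 uint8, blue, green, red; 480x640 float32, mm along the optical axis (not along the pixel's ray), 0 where there is no reading.
- camera_params(name): a dict with "fx", "fy", "cx", "cy" (pixels), "extrinsics" (4x4, takes a point from world to camera coordinates); the wrist camera has in their place "mount" (4x4, takes a point from camera to tool coordinates, whose origin is the TCP and whose axes are the tool frame's). Camera axes: x right, y up, looking along -z (the intrinsics and any distortion apply to the point x, -y, -z); pixel columns grow to the right and rows downward; lengths in mm; the calibration is good to about 2 mm. A picture is of the moment at which its call begins: read the wrist's pose just before it. camera_params takes no time and is no camera call.
- job_done(): hands the job in, once; it reports no verdict.
The state is a dict: "time": time; "q": joint angles; "dq": joint speeds; "joint_efforts": joint torques, N m; "tcp_pos": TCP position; "ee_rot": TCP orientation; "contact_force": force on the tool from outside, world axes, zero at the start; "wrist_torque": the same for the moment, N m; "width": finger opening in mm.
Only numpy, scipy, OpenCV 4.12 (cv2) and the standard library are available. Lean on these libraries where they do the work, as an engineer would, in place of code of your own. Each camera call takes 0.05 s, during which the arm holds its last target. There are 200 camera calls.

TASK

Put the pastry kit away: roll the bin's cover all the way open, stand every closed tin inside upright on its heavy end (lift each one to find out which end that is) and lift the cutter off its hook and stand it on its rim in there too, then roll the cover fully shut. Leave the jar, the bowl and the bottle where they are.

Things in the scene. Friction and masses are not known exactly. Their poses are not given: they have to be found in the camera images.
- bin: Fixed roll-top bin, half a drum lying along y: 460 mm deep (x), 336 wide (y), 240 high. Origin on the bench under its middle; -x is its front. Flat floor 6 mm thick, no front lip. Half-disc cheeks of radius 225 mm about the axis (along y, 6 mm above the origin), inner faces at y = +-160 mm. Back half (x > 0) is a fixed shell; the cover closes the front half, where things are stowed.
- bin_stow (a point): Point on the bin's floor at x = -115, y = 0, z = 6 mm in the bin's frame, same axes: middle of the line (along y) where things stand well. The cover's inside runs 219 mm from the axis, so upright things 110 mm tall clear it if all of them stays within 185 mm of the axis in x.
- cover (a joint): Roll cover of the bin, a curved slatted shutter of outer radius 225 mm running in the cheeks' round tracks about the bin's axis. 0 = fully shut, lower edge on the floor in front; grows as it rolls up and back; stop, fully open, at 1.5 rad. It stays where it is left; 3 to 9 N at the knob moves it.
- cover_knob (a point): Centre of the cover's black knob, a short round bar along the bin's y, 26 mm diameter, 18 mm long, flat ends to pinch, at mid-width, 26 mm out from the cover on a 10 mm stem. It moves on a circle of radius 251 mm about the bin's axis, at 8 degrees + the joint value up from the front horizontal (-x).
- tin_a: Closed tin, 110 mm long (its x), square section 44 x 44 mm, same cap on both ends, about 0.4 kg. Lies flat. Origin at its centre. Balance point about 25 mm off the middle; which end (+x or -x) is heavy cannot be seen and differs from tin to tin. Held at mid-length it swings heavy end down in a light grip (3 to 5 N; it may sag) and stays level in a firm one (over 10 N). May be absent.
- tin_b: Closed tin, 110 mm long (its x), square section 44 x 44 mm, same cap on both ends, about 0.4 kg. Lies flat. Origin at its centre. Balance point about 25 mm off the middle; which end (+x or -x) is heavy cannot be seen and differs from tin to tin. Held at mid-length it swings heavy end down in a light grip (3 to 5 N; it may sag) and stays level in a firm one (over 10 N). May be absent.
- tin_c: Closed tin, 110 mm long (its x), square section 44 x 44 mm, same cap on both ends, about 0.4 kg. Lies flat. Origin at its centre. Balance point about 25 mm off the middle; which end (+x or -x) is heavy cannot be seen and differs from tin to tin. Held at mid-length it swings heavy end down in a light grip (3 to 5 N; it may sag) and stays level in a firm one (over 10 N). May be absent.
- stand: Fixed steel hook stand. Origin on the bench below the middle of the hook arm. Foot 100 x 100 x 12 mm; post 50 mm wide (y), 200 mm high, front face at x = +49 mm; from it a 9 x 9 mm arm, its top 170 mm up, runs to -x and ends in a tip (x = -24 to -31 mm) turned up 13 mm above the arm.
- cutter: Steel pastry cutter, 0.1 kg, origin at the centre of its lower rim, z up. Ring 60 mm diameter, 28 high, open below; bow handle 18 mm deep (x), 59 wide (y), its underside 65 mm up; wooden knob 16 mm diameter from 69 to 105 mm up. Hangs with the bow over the hook arm: lift 20 mm or more, then draw off to the stand's -x. It stands on its rim.
- jar: White jar, 72 mm diameter, 110 mm high, origin under its centre. Leave alone.
- bowl: Small steel bowl, 110 mm across, 50 mm high, origin under its centre. Leave alone.
- bottle: Clear bottle, 60 mm diameter, 170 mm high, origin under its centre. Leave alone.
Things that resemble listed ones, but are neither listed nor needed, are in the scene too. What is shaped like the tin_c but blue, purple or red is not meant.

How it is judged:
By the outcome, as a careful person would: the job done as asked, in the order asked, and still so for the second after the job is handed in, with the robot touching nothing.
Of tin_a, tin_b, tin_c only 2 to 3 are there at a start; the rules pass over those that are not, and their reading is None.
At some moment in a run one of tin_a, tin_b, tin_c may be knocked a few centimetres aside while the robot is not near it.
It also fails if it takes over 210 s, if anything falls off the work surface, if the arm or the gripper's body presses on something with over 40 N, if the wrist force passes 120 N, or if a joint passes its speed limit or range.

## Working session

There is one attempt and no reset: what is moved stays moved. The work goes in short steps, Python scripts to look and compute and a tool call to move; the robot and the scene stay as the last step left them, time stands still between calls to the robot, and variables do not carry over. Pictures are saved under pics/ and viewed, about 12 in all and at most 16, crops included, and the job is handed in when it is done.

Besides the shell and the picture viewer there is one more tool, called after "Emit:" as name(argument=value, ...), one argument or row to a line, values as JSON. drive_tool: Moves the arm, as the interface text tells. Its arguments: {"type":"object","properties":{"moves":{"type":"array","items":{"type":"array","items":{"type":"number"}}},"grip_force":{"type":"number"}},"required":["moves"]}

```bash
ls; mkdir -p pics
cat > h.py <<'E'
import numpy as np, cv2
from station import sense, get_image, camera_params, job_done, tcp_to_grasp
from scipy.spatial.transform import Rotation as R
def cloud(name):
    p=camera_params(name); s=sense(); im,d=get_image(name)
    v,u=np.mgrid[0:480,0:640]
    dist=p.get('distortion',p.get('dist'))
    pc=np.stack([(u-p['cx'])/p['fx']*d,-(v-p['cy'])/p['fy']*d,-d],-1)
    if name=='wrist':
        M=np.array(p['mount']); T=np.eye(4); T[:3,:3]=R.from_euler('xyz',s['ee_rot']).as_matrix() ; T[:3,3]=s['tcp_pos']; M=T@M
    else: M=np.linalg.inv(np.array(p['extrinsics']))
    w=pc@M[:3,:3].T+M[:3,3]; w[d==0]=np.nan
    return im,d,w
E
python3 - <<'E'
from h import *
print(sense()); 
for n in('side','top','wrist'): print(n,{k:np.round(v,3) if k!='distortion' else v for k,v in camera_params(n).items()})
for n in('side','top'):
    im,d,w=cloud(n); cv2.imwrite(f'pics/{n}0.png',im); np.save(f'{n}0.npy',w)
E
```

```text
pics
{'time': 0.0, 'q': array([ 9.58727820e-01,  1.81514138e-01,  1.60797977e+00,  9.59423693e-07,
        1.35381313e+00, -2.06310818e-01]), 'dq': array([-7.05642366e-05,  2.99587315e-04, -2.66809277e-04, -2.01391793e-03,
        4.02910357e-04,  1.00960663e-03]), 'joint_efforts': array([ 1.04739476e-03, -4.33858788e+01, -3.41851616e+01,  7.03766383e-02,
        3.85062851e-02, -1.14381683e-04]), 'tcp_pos': array([226.64069189, 527.87530726, 237.83891788]), 'ee_rot': array([-1.77765345,  1.56908194, -2.18341134]), 'contact_force': array([ 0.29713078,  1.00781953, -0.07435892]), 'wrist_torque': array([ 0.02996429,  0.02196097, -0.00276981]), 'width': 87.99045103506317}
side {'fx': np.float64(483.178), 'fy': np.float64(483.178), 'cx': np.float64(318.631), 'cy': np.float64(236.759), 'extrinsics': array([[ 9.520000e-01, -3.050000e-01,  3.000000e-03, -4.803930e+02],
       [ 2.890000e-01,  9.070000e-01,  3.060000e-01, -9.920200e+01],
       [-9.600000e-02, -2.900000e-01,  9.520000e-01, -1.367711e+03],
       [ 0.000000e+00,  0.000000e+00,  0.000000e+00,  1.000000e+00]])}
top {'fx': np.float64(453.656), 'fy': np.float64(453.656), 'cx': np.float64(324.453), 'cy': np.float64(239.329), 'extrinsics': array([[-1.600000e-02, -1.000000e+00,  4.000000e-03, -6.006600e+01],
       [ 9.980000e-01, -1.600000e-02,  6.700000e-02, -5.048380e+02],
       [-6.600000e-02,  5.000000e-03,  9.980000e-01, -1.266665e+03],
       [ 0.000000e+00,  0.000000e+00,  0.000000e+00,  1.000000e+00]])}
wrist {'fx': np.float64(379.115), 'fy': np.float64(379.115), 'cx': np.float64(316.98), 'cy': np.float64(242.046), 'mount': array([[ 0.00000e+00,  3.24000e-01, -9.46000e-01, -1.47006e+02],
       [ 1.00000e+00,  1.00000e-03,  1.00000e-03,  7.32000e-01],
       [ 1.00000e-03, -9.46000e-01, -3.24000e-01, -8.57830e+01],
       [ 0.00000e+00,  0.00000e+00,  0.00000e+00,  1.00000e+00]])}
```

View pics/top0.png

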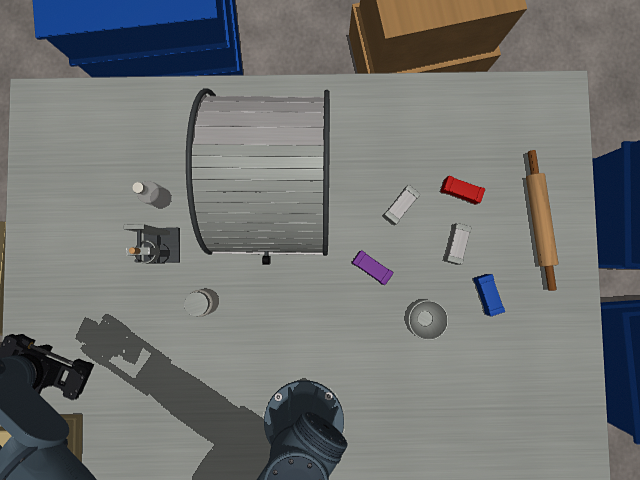

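View pics/side0.png

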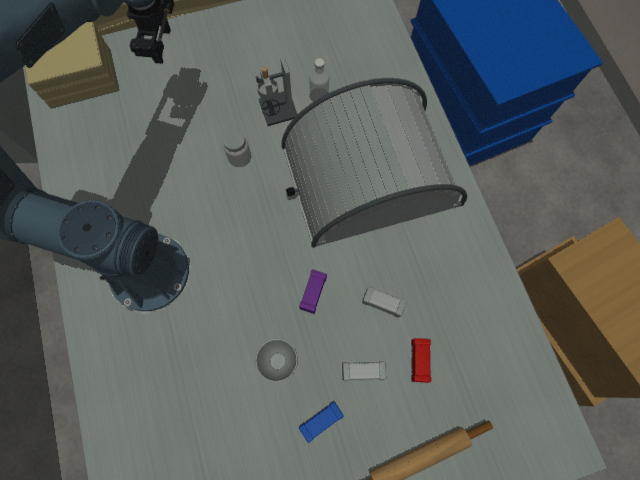

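Run:
```python
from h import *
t=np.load('top0.npy'); s=np.load('side0.npy'); ti=cv2.imread('pics/top0.png'); si=cv2.imread('pics/side0.png')
a=cv2.resize(ti[210:280,110:200],None,fx=4.4,fy=4.4,interpolation=2)
b=cv2.resize(si[50:135,240:340],None,fx=4,fy=4,interpolation=2)
c=cv2.resize(ti[170:280,370:480],(308,308),interpolation=2)
o=np.zeros((600,800,3),np.uint8);
for im,(y,x) in((a,(0,0)),(b,(0,400)),(c,(345,0))):
    h,w=im.shape[:2]; o[y:y+h,x:x+w]=im[:600-y,:800-x]
# tins
for n,im,w in(('top',ti,t),('side',si,s)):
    m=(w[...,2]>25)&(w[...,2]<60)&(w[...,0]>150)&(w[...,1]<-50); m=m.astype(np.uint8)
    k,l,st,ce=cv2.connectedComponentsWithStats(m)
    for i in range(1,k):
        if st[i,4]>60:
            p=w[l==i]; 
            top=p[p[:,2]>38]
            if len(top)<30: continue
            r=cv2.minAreaRect(top[:,:2].astype(np.float32)); print(n,ce[i].round(),np.round(r[0]),np.round(r[1]),round(r[2]),'z',np.round(np.percentile(top[:,2],[50,98])),im[l==i].mean(0).round())
# stand, per height
m=(s[...,0]>300)&(s[...,1]>250)
for n,w in(('top',t),('side',s)):
  sub=w[210:280,110:200] if n=='top' else w[50:135,240:340]
  for lo,hi in((8,16),(60,90),(90,110),(110,130),(130,150),(150,162),(162,176),(176,190),(190,197),(197,206),(206,230)):
    p=sub[(sub[...,2]>lo)&(sub[...,2]<hi)]
    if len(p)>3: print(n,lo,len(p),p.min(0).round(),p.max(0).round(),np.median(p,0).round())
# bin knob
for n,w,im in(('top',t,ti),('side',s,si)):
    sub=w[250:268,258:274] if n=='top' else w[184:200,284:300]; si_=im[250:268,258:274] if n=='top' else im[184:200,284:300]
    p=sub[si_.max(-1)<45]; print('knob',n,len(p),np.nanmedian(p,0).round(),np.nanmin(p,0).round(),np.nanmax(p,0).round())
# bin cheeks rims
p=t[80:262,180:335].reshape(-1,3); p=p[(p[:,2]>60)]
for y0 in range(-160,341,20):
    q=p[(p[:,1]>y0)&(p[:,1]<y0+20)]
    if len(q)>5: print('bin y',y0,len(q),q.min(0).round(),q.max(0).round())
cv2.imwrite('pics/c1.png',o)
```

```text
top [542. 220.] [ 552. -679.] [391.  47.] 6 z [47. 53.] [ 66. 101. 136.]
top [463. 189.] [ 637. -461.] [110.  44.] 69 z [42. 48.] [ 26.  29. 156.]
top [402. 204.] [ 598. -286.] [ 42. 110.] 50 z [43. 47.] [157. 160. 161.]
top [458. 243.] [ 485. -440.] [ 44. 110.] 74 z [43. 48.] [147. 150. 151.]
top [372. 267.] [ 423. -200.] [110.  44.] 54 z [42. 47.] [134.  59. 111.]
top [490. 295.] [ 341. -525.] [110.  45.] 17 z [43. 48.] [141.  69.  34.]
top [431. 321.] [ 277. -348.] [108. 107.] 44 z [48. 54.] [102. 106. 104.]
side [388. 221.] [690. -73.] [ 13. 455.] 89 z [49. 60.] [62. 63. 62.]
side [313. 290.] [ 424. -198.] [111.  44.] 55 z [45. 50.] [108.  48.  87.]
side [384. 301.] [ 599. -284.] [ 45. 109.] 50 z [45. 50.] [124. 128. 124.]
side [275. 359.] [ 278. -345.] [107. 108.] 27 z [49. 56.] [88. 92. 87.]
side [421. 360.] [ 639. -459.] [110.  44.] 68 z [44. 49.] [ 23.  27. 134.]
side [364. 370.] [ 487. -439.] [ 43. 110.] 74 z [44. 50.] [133. 137. 133.]
side [321. 421.] [ 343. -523.] [110.  43.] 17 z [44. 50.] [136.  74.  38.]
side [429. 453.] [ 584. -676.] [326.  48.] 5 z [48. 55.] [ 57.  90
[... 1740 characters left out ...]
 62.] [883.  -0. 236.]
bin y 0 1243 [476.   0.  61.] [884.  20. 236.]
bin y 20 1220 [476.  20.  61.] [882.  40. 235.]
bin y 40 1237 [476.  40.  60.] [882.  60. 234.]
bin y 60 1221 [476.  60.  64.] [882.  80. 236.]
bin y 80 1234 [477.  80.  60.] [883. 100. 236.]
bin y 100 1234 [480. 100.  63.] [883. 120. 238.]
bin y 120 1221 [480. 120.  63.] [884. 140. 235.]
bin y 140 1232 [480. 140.  61.] [883. 160. 236.]
bin y 160 1226 [481. 160.  63.] [883. 180. 235.]
bin y 180 1225 [481. 180.  61.] [904. 200. 235.]
bin y 200 1244 [481. 200.  61.] [889. 220. 235.]
bin y 220 1238 [482. 220.  61.] [890. 240. 235.]
bin y 240 1516 [474. 240.  60.] [924. 260. 243.]
bin y 260 67 [477. 260.  72.] [649. 265. 228.]
```

View pics/c1.png

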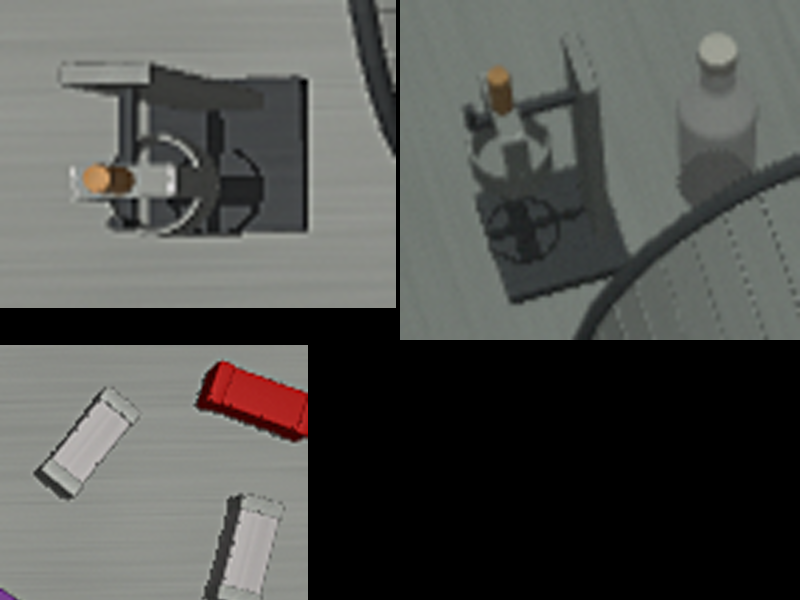

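```bash
cat >> h.py <<'E'
def toolR(): return R.from_euler('xyz',sense()['ee_rot'])
def want(xdir,ydir):
    x=np.array(xdir,float);x/=np.linalg.norm(x);y=np.array(ydir,float);y-=x*(x@y);y/=np.linalg.norm(y)
    return R.from_matrix(np.stack([x,y,np.cross(x,y)],1))
def goto(pos,W,grasp=True):
    s=sense(); r=(W*toolR().inv()).as_rotvec(degrees=True); p=np.array(pos,float)
    if grasp: p=p-0+W.as_matrix()[:,0]*19
    print('t',round(s['time'],1),'shift',np.round(p-s['tcp_pos'],1),'turn',np.round(r,1),'|',round(np.linalg.norm(r)),'q',np.round(s['q'],2),'F',np.round(s['contact_force'],1),'w',round(s['width'],1))
E
python3 - <<'E'
from h import *
print(toolR().as_matrix().round(2)); d=np.deg2rad
t=d(40); x=[np.cos(t),0,-np.sin(t)]
for y in([0,-1,0],[0,1,0]): goto(np.array([451,93,41])-80*np.array(x),want(x,y))
t=np.load('top0.npy'); p=t[80:262,180:335].reshape(-1,3); p=p[(p[:,2]>70)&(p[:,1]>-70)&(p[:,1]<240)]
from scipy.optimize import least_squares
f=lambda a:np.hypot((p[:,0]-a[0])*np.cos(a[1])+(p[:,1]-88)*np.sin(a[1]),p[:,2]-a[2])-225
r=least_squares(f,[700,0,6],loss='soft_l1'); print(r.x,np.abs(r.fun).mean())
p=t.reshape(-1,3); c=p[(p[:,2]>225)&(p[:,0]>600)&(p[:,0]<800)]
for lo,hi in((-110,-65),(240,290)):
  q=c[(c[:,1]>lo)&(c[:,1]<hi)&(c[:,2]>237)]; print(len(q),np.percentile(q[:,1],[2,98]) if len(q) else 0)
E
```

```text
[[-0.    0.39  0.92]
 [-0.    0.92 -0.39]
 [-1.   -0.   -0.  ]]
t 0.1 shift [ 177.6 -434.9 -157.7] turn [  66.9  -13.9 -143.6] | 159 q [ 0.96  0.18  1.61 -0.    1.35 -0.21] F [0.4 0.3 0.6] w 88.4
t 0.1 shift [ 177.6 -434.9 -157.7] turn [-10.1 -49.3  21.8] | 55 q [ 0.96  0.18  1.61 -0.    1.35 -0.21] F [0.4 0.3 0.6] w 88.4
[ 6.86704165e+02 -2.63526472e-02 -2.28492718e-01] 3.3538757306846914
85 [-79.53410495 -69.20243983]
82 [247.62150497 257.58420086]
```

Run:
```python
from h import *
t=np.deg2rad(55); x=np.array([np.cos(t),0,-np.sin(t)])
for b in (80,4): goto(np.array([451,93,41])-b*x,want(x,[0,1,0]))
from scipy.optimize import least_squares
for n in('top','side'):
  w=np.load(n+'0.npy').reshape(-1,3); p=w[(w[:,2]>70)&(w[:,1]>-60)&(w[:,1]<230)&(w[:,0]>470)&(w[:,0]<640)]
  for fix in (0,1):
    f=lambda a:np.hypot((p[:,0]-a[0])*np.cos(a[1])+(p[:,1]-88)*np.sin(a[1]),p[:,2]-a[2])-(225 if fix else a[3])
    r=least_squares(f,[700,0,8,225],loss='soft_l1'); print(n,r.x.round(3),np.abs(r.fun).mean())
  q=w[(w[:,0]>250)&(w[:,0]<420)&(w[:,1]>200)&(w[:,1]<330)&(w[:,2]>100)&(w[:,2]<125)]; print('jar',np.median(q,0))
```

```text
t 0.1 shift [ 189.3 -434.9 -147. ] turn [ -7.  -34.5  22.5] | 42 q [ 0.96  0.18  1.61 -0.    1.35 -0.21] F [0.4 0.3 0.6] w 88.4
t 0.1 shift [ 232.9 -434.9 -209.2] turn [ -7.  -34.5  22.5] | 42 q [ 0.96  0.18  1.61 -0.    1.35 -0.21] F [0.4 0.3 0.6] w 88.4
top [ 6.96728e+02 -2.60000e-02  4.81700e+00  2.25886e+02] 1.384992692627997
top [ 6.96104e+02 -2.60000e-02  5.49600e+00  2.25000e+02] 1.385452023902404
jar [335.25395027 268.5524743  109.39091572]
side [ 6.97555e+02 -2.50000e-02  7.63900e+00  2.25608e+02] 1.539247462782723
side [ 6.97121e+02 -2.50000e-02  8.10100e+00  2.25000e+02] 1.5395626558211268
jar [336.2982861  268.19111212 111.51961307]
```

Emit:
drive_tool(
  moves=[
    [0,20,-45,0,-1,-5,3],
    [0,20,-45,0,-1,-5,3],
    [0,20,-45,0,-1,-5,3],
    [0,20,-45,0,-1,-5,3],
    [0,20,-45,0,-1,-5,3],
  ],
)

```text
time: 0.6
tcp_pos: [327.2, 301.9, 238.5]
ee_rot: [0.072, 1.124, -0.064]
contact_force: [0.5, -0.4, 1.0]
width: 88.1
```

Emit:
drive_tool(
  moves=[
    [0,20,-45,-10,-1,-5,3],
    [0,20,-45,-20,-1,-5,3],
    [0,20,-45,-20,0,0,1],
    [0,20,-45,-30,0,0,0],
    [0,5,-20,-40,0,0,0],
  ],
)

```text
time: 1.1
tcp_pos: [402.9, 129.9, 135.5]
ee_rot: [0.02, 0.948, 0.006]
contact_force: [1.6, 0.8, -1.1]
width: 88.1
```

Run:
```python
from h import *
t=np.deg2rad(55); x=np.array([np.cos(t),0,-np.sin(t)])
for b in (60,4): goto(np.array([449,94,41])-b*x,want(x,[-.0,1,0]))
```

```text
t 1.1 shift [ 22.6 -35.9 -61. ] turn [-0.7  0.7  0.6] | 1 q [ 0.05 -0.43  2.5  -0.06  0.44 -1.46] F [ 1.6  0.8 -1.1] w 88.1
t 1.1 shift [  54.7  -35.9 -106.8] turn [-0.7  0.7  0.6] | 1 q [ 0.05 -0.43  2.5  -0.06  0.44 -1.46] F [ 1.6  0.8 -1.1] w 88.1
```

Emit:
drive_tool(
  moves=[
    [0,0,-36,0,0,0,0],
    [0,16,0,-32,0,0,0],
    [0,16,0,-32,0,0,0],
    [0,0,0,0,0,0,0],
  ],
)

```text
time: 1.5
tcp_pos: [426.8, 105.7, 60.0]
ee_rot: [0.021, 0.978, 0.006]
contact_force: [-1.6, 0.4, -0.1]
width: 87.8
```

Run:
```python
from h import *
t=np.deg2rad(55); x=np.array([np.cos(t),0,-np.sin(t)])
goto(np.array([449,94,41])-4*x,want(x,[-.0,1,0]))
im,d,w=cloud('wrist'); cv2.imwrite('pics/w1.png',im)
```

```text
t 1.5 shift [ 30.8 -11.7 -31.3] turn [-0.7 -1.1  0.7] | 1 q [-0.05 -0.11  2.49  0.19  0.18 -1.78] F [-1.6  0.4 -0.1] w 87.8
```

View pics/w1.png

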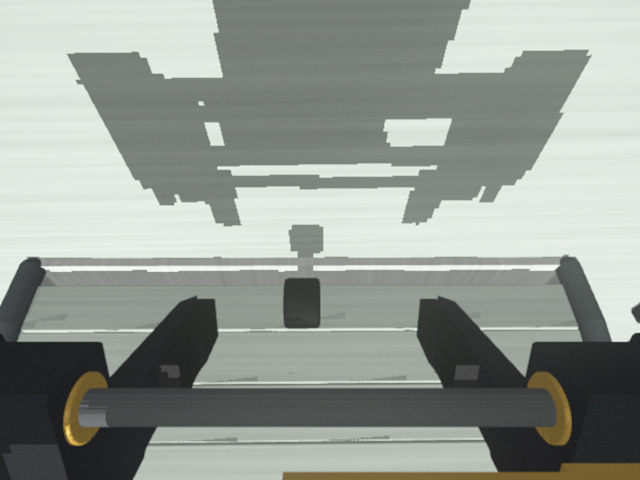

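Emit:
drive_tool(
  moves=[
    [0,0,-6,0,0,6,0],
    [0,0,-6,0,0,6,0],
    [0,0,0,0,0,0,0],
  ],
)

```text
time: 1.85
tcp_pos: [435.8, 93.9, 73.1]
ee_rot: [0.019, 1.161, 0.007]
contact_force: [0.6, -0.4, 0.4]
width: 88.1
```

Run:
```python
from h import *
t=np.deg2rad(67); x=np.array([np.cos(t),0,-np.sin(t)])
goto(np.array([449,94,41])-4*x,want(x,[-.0,1,0]))
im,d,w=cloud('wrist')
m=(im.max(-1)<60); p=w[270:330,270:340][m[270:330,270:340]]; print(len(p),np.nanmedian(p,0),np.nanmin(p,0),np.nanmax(p,0))
```

```text
t 1.9 shift [ 19.1   0.1 -45.9] turn [-0.4  0.5  0.6] | 1 q [-0.08 -0.1   2.35  0.07  0.48 -1.7 ] F [ 0.6 -0.4  0.4] w 88.1
32 [449.904422    95.70759611  54.22006366] [434.02553554  90.6861251   45.4054092 ] [452.73214648 105.74812798  55.63166746]
```

Emit:
drive_tool(
  moves=[
    [0,10,0,-23,0,0,0],
    [0,9,0,-23,0,0,0],
    [0,0,0,0,0,0,0],
    [1,0,0,0,0,0,0],
    [1,0,0,0,0,0,0],
  ],
  grip_force=25,
)

```text
time: 2.4
tcp_pos: [450.3, 94.8, 23.5]
ee_rot: [0.023, 1.168, 0.01]
contact_force: [0.4, -0.3, 0.1]
width: 74.2
```

Emit:
drive_tool(
  moves=[
    [1,0,0,0,0,0,0],
    [1,0,0,0,0,0,0],
    [1,0,0,0,0,0,0],
  ],
)

```text
time: 2.7
tcp_pos: [450.7, 94.5, 22.9]
ee_rot: [0.023, 1.168, 0.01]
contact_force: [0.2, 0.4, -0.2]
width: 50.3
```

```bash
cat > arc.py <<'E'
from h import *
import sys
# plan arc: dtheta deg per row, tool turn per row
d0,d1,n,tau0,tau1=map(float,sys.argv[1:6])
s=sense(); M=toolR().as_matrix(); g=s['tcp_pos']-19*M[:,0]
c,sn=np.cos(-.0255),np.sin(-.0255)
b=np.array([[c,sn,0],[-sn,c,0],[0,0,1]])@(g-[697,88,6])
tau=np.rad2deg(np.arctan2(-M[2,0],M[0,0]))
print('grasp',g.round(1),'bin',b.round(1),'r',np.hypot(b[0],b[2]).round(1),'phi',np.rad2deg(np.arctan2(b[2],-b[0])).round(1),'theta',(np.rad2deg(np.arctan2(b[2],-b[0]))-8).round(1),'tau',tau.round(1),'F',s['contact_force'].round(1),'w',s['width'].round(1),'q',s['q'].round(2))
th=np.linspace(d0,d1,int(n)+1)+8; ta=np.linspace(tau0,tau1,int(n)+1); P=[]
off=4
for a,t in zip(np.deg2rad(th),np.deg2rad(ta)):
    x=np.array([np.cos(t),0,-np.sin(t)]); k=np.array([-251*np.cos(a),0,251*np.sin(a)]); k=np.array([c*k[0],sn*k[0],k[2]])+[697,88,6]
    P.append(k-off*x+19*x)
P=np.array(P); print('first target minus now',(P[0]-s['tcp_pos']).round(1)); print(np.diff(P,axis=0).round(0).tolist(), 'turn',(tau1-tau0)/n)
E
python3 arc.py 0 88 16 67 90
```

```text
Traceback (most recent call last):
  File "arc.py", line 9, in <module>
    print('grasp',g.round(1),'bin',b.round(1),'r',np.hypot(b[0],b[2]).round(1),'phi',np.rad2deg(np.arctan2(b[2],-b[0])).round(1),'theta',(np.rad2deg(np.arctan2(b[2],-b[0]))-8).round(1),'tau',tau.round(1),'F',s['contact_force'].round(1),'w',s['width'].round(1),'q',s['q'].round(2))
                                                                                                                                                                                                                                                ^^^^^^^^^^^^^^^^
AttributeError: 'float' object has no attribute 'round'
```

Emit:
drive_tool(
  moves=[
    [1,0,0,0,0,0,0],
    [1,0,0,0,0,0,0],
    [1,0,0,0,0,0,0],
    [1,0,0,0,0,0,0],
    [1,0,0,0,0,0,0],
  ],
)

```text
time: 3.2
tcp_pos: [450.2, 97.6, 22.3]
ee_rot: [0.034, 1.17, 0.021]
contact_force: [7.8, 36.1, -4.5]
width: 17.4
```

```bash
sed -i "s/s\['width'\].round(1)/round(s['width'],1)/" arc.py; python3 arc.py 0 88 16 67 90
```

```text
grasp [442.8  97.5  39.8] bin [-254.3    3.    33.8] r 256.6 phi 7.6 theta -0.4 tau 67.0 F [ 7.8 36.1 -4.5] w 17.4 q [-0.07  0.1   2.32  0.11  0.33 -1.72]
first target minus now [ 4.2 -3.3  4.8]
[[4.0, -0.0, 24.0], [6.0, -0.0, 23.0], [9.0, -0.0, 22.0], [11.0, -0.0, 21.0], [13.0, -0.0, 20.0], [15.0, -0.0, 19.0], [16.0, -0.0, 17.0], [18.0, -0.0, 16.0], [19.0, -1.0, 14.0], [21.0, -1.0, 12.0], [22.0, -1.0, 10.0], [22.0, -1.0, 8.0], [23.0, -1.0, 5.0], [23.0, -1.0, 3.0], [24.0, -1.0, 1.0], [24.0, -1.0, -1.0]] turn 1.4375
```

Emit:
drive_tool(
  moves=[
    [1,0,2,0,0,0,0],
    [1,0,1,0,0,0,0],
    [1,0,1,0,0,0,0],
    [1,0,0,0,0,0,0],
  ],
)

```text
time: 3.6
tcp_pos: [450.3, 98.0, 22.1]
ee_rot: [0.022, 1.17, 0.009]
contact_force: [-1.0, -0.9, 1.0]
width: 17.8
```

Emit:
drive_tool(
  moves=[
    [1,4,0,24,0,1.4,0],
    [1,6,0,23,0,1.4,0],
    [1,9,0,22,0,1.4,0],
    [1,11,0,21,0,1.4,0],
  ],
)

```text
time: 4.0
tcp_pos: [475.7, 97.4, 109.8]
ee_rot: [0.021, 1.28, 0.008]
contact_force: [-6.2, -7.6, -5.0]
width: 17.9
```

```bash
python3 arc.py 22 88 12 72.6 90
```

```text
grasp [470.2  97.4 128. ] bin [-226.9    3.6  122. ] r 257.7 phi 28.3 theta 20.3 tau 73.3 F [-6.2 -7.6 -5. ] w 17.9 q [-0.05 -0.03  2.15  0.03  0.73 -1.63]
first target minus now [ 8.5 -3.9  7.3]
[[13.0, -0.0, 20.0], [15.0, -0.0, 19.0], [16.0, -0.0, 17.0], [18.0, -0.0, 16.0], [19.0, -1.0, 14.0], [21.0, -1.0, 12.0], [22.0, -1.0, 10.0], [22.0, -1.0, 8.0], [23.0, -1.0, 5.0], [23.0, -1.0, 3.0], [24.0, -1.0, 1.0], [24.0, -1.0, -1.0]] turn 1.4500000000000004
```

Works well. Continue.

Emit:
drive_tool(
  moves=[
    [1,14,0,20,0,1.4,0],
    [1,16,0,19,0,1.4,0],
    [1,16,0,17,0,1.4,0],
    [1,18,0,16,0,1.4,0],
  ],
)

```text
time: 4.4
tcp_pos: [540.6, 95.8, 183.1]
ee_rot: [0.008, 1.377, -0.005]
contact_force: [-10.0, -14.0, 2.1]
width: 17.6
```

```bash
python3 arc.py 44 88 8 78.4 90
```

```text
grasp [536.9  95.8 201.7] bin [-160.2    3.7  195.7] r 252.9 phi 50.7 theta 42.7 tau 78.9 F [-10.  -14.    2.1] w 17.6 q [-0.05  0.06  1.88  0.01  1.02 -1.61]
first target minus now [ 4.9 -3.8  6. ]
[[19.0, -1.0, 14.0], [21.0, -1.0, 12.0], [22.0, -1.0, 10.0], [22.0, -1.0, 8.0], [23.0, -1.0, 5.0], [23.0, -1.0, 3.0], [24.0, -1.0, 1.0], [24.0, -1.0, -1.0]] turn 1.4499999999999993
```

Emit:
drive_tool(
  moves=[
    [1,20,-1,15,0,1.4,0],
    [1,22,-1,13,0,1.4,0],
    [1,22,-1,11,0,1.4,0],
    [1,22,-1,8,0,1.4,0],
  ],
)

```text
time: 4.8
tcp_pos: [629.4, 93.4, 229.9]
ee_rot: [0.045, 1.469, 0.031]
contact_force: [-3.0, 0.2, -6.3]
width: 17.9
```

```bash
python3 arc.py 66 88 4 84.2 90
```

```text
grasp [627.4  93.4 248.8] bin [-69.7   3.6 242.8] r 252.6 phi 74.0 theta 66.0 tau 84.2 F [-3.   0.2 -6.3] w 17.9 q [-0.04  0.26  1.54  0.01  1.25 -1.6 ]
first target minus now [-0.  -3.7  2.5]
[[23.0, -1.0, 5.0], [23.0, -1.0, 3.0], [24.0, -1.0, 1.0], [24.0, -1.0, -1.0]] turn 1.4499999999999993
```

Emit:
drive_tool(
  moves=[
    [1,23,-1,6,0,1.4,0],
    [1,23,-1,4,0,1.4,0],
    [1,24,-1,1,0,1.4,0],
    [1,18,0,0,0,0,0],
    [1,0,0,0,0,0,0],
  ],
)

```text
time: 5.3
tcp_pos: [717.2, 91.2, 239.0]
ee_rot: [0.184, 1.544, 0.17]
contact_force: [-2.6, 0.7, -4.1]
width: 18.0
```

```bash
python3 arc.py 66 88 4 84.2 90
```

```text
grasp [716.7  91.1 258. ] bin [ 19.6   3.6 252. ] r 252.8 phi 94.5 theta 86.5 tau 88.5 F [-2.6  0.7 -4.1] w 18.0 q [-0.04  0.49  1.21  0.01  1.42 -1.6 ]
first target minus now [-87.9  -1.4  -6.7]
[[23.0, -1.0, 5.0], [23.0, -1.0, 3.0], [24.0, -1.0, 1.0], [24.0, -1.0, -1.0]] turn 1.4499999999999993
```

Emit:
drive_tool(
  moves=[
    [1,5,0,-1,0,0,0],
    [1,5,0,0,0,0,0],
    [1,0,0,0,0,0,0],
  ],
)

```text
time: 5.6
tcp_pos: [721.5, 91.1, 238.5]
ee_rot: [0.233, 1.556, 0.22]
contact_force: [-28.7, -2.2, 7.5]
width: 17.6
```

```bash
python3 arc.py 66 88 4 84.2 90
```

```text
grasp [721.3  91.1 257.5] bin [ 24.2   3.7 251.5] r 252.6 phi 95.5 theta 87.5 tau 89.2 F [-28.7  -2.2   7.5] w 17.6 q [-0.04  0.51  1.19  0.    1.44 -1.6 ]
first target minus now [-92.2  -1.4  -6.1]
[[23.0, -1.0, 5.0], [23.0, -1.0, 3.0], [24.0, -1.0, 1.0], [24.0, -1.0, -1.0]] turn 1.4499999999999993
```

Emit:
drive_tool(
  moves=[
    [0.3,-6,0,0,0,0,0],
    [0.3,0,0,0,0,0,0],
    [0.3,0,0,0,0,0,0],
    [0.3,0,0,0,0,0,0],
    [0.3,0,0,30,0,0,0],
  ],
)

```text
time: 6.1
tcp_pos: [720.2, 91.3, 265.9]
ee_rot: [0.176, 1.545, 0.162]
contact_force: [0.2, 0.1, -1.0]
width: 55.6
```

Emit:
drive_tool(
  moves=[
    [0.3,-20,-40,40,0,0,-8],
    [0.3,-20,-45,0,0,0,-8],
    [0.3,-20,-45,0,0,0,-8],
    [0.3,-20,-45,0,0,0,-8],
    [0.3,-20,-45,0,0,0,-8],
  ],
)

```text
time: 6.6
tcp_pos: [625.0, -123.6, 304.9]
ee_rot: [0.13, 1.535, -0.587]
contact_force: [-0.1, -0.2, 0.0]
width: 61.6
```

```bash
cat > tins.py <<'E'
from h import *
def tins(n='top'):
    im,d,w=cloud(n); out=[]
    m=((w[...,2]>25)&(w[...,2]<60)&(w[...,0]>150)&(w[...,1]<0)).astype(np.uint8)
    k,l,st,ce=cv2.connectedComponentsWithStats(m)
    for i in range(1,k):
        p=w[l==i]; c=im[l==i].mean(0); top=p[p[:,2]>38]
        if st[i,4]<60 or len(top)<60 : continue
        r=cv2.minAreaRect(top[:,:2].astype(np.float32)); a=r[2]+(90 if r[1][1]>r[1][0] else 0); a=(a+90)%180-90
        print(n,ce[i].round(),np.round(r[0],1),np.round(r[1]),'yaw',round(a,1),'z',np.round(np.percentile(top[:,2],95)),c.round())
    return im,d,w
E
python3 - <<'E'
from tins import *
im,d,w=tins('top'); tins('side')
cv2.imwrite('pics/top1.png',im)
a=np.deg2rad(-40); goto([598,-285,120],want([0,0,-1],[-np.sin(a),np.cos(a),0]))
E
```

```text
top [542. 220.] [ 548.7 -678.5] [380.  48.] yaw 6.2 z 52.0 [ 73. 112. 150.]
top [463. 189.] [ 637.8 -460.9] [110.  44.] yaw 69.0 z 47.0 [ 30.  33. 172.]
top [402. 204.] [ 597.5 -286.3] [ 43. 111.] yaw -40.0 z 47.0 [173. 176. 178.]
top [458. 243.] [ 485.2 -440.8] [ 44. 110.] yaw -17.1 z 47.0 [162. 165. 166.]
top [373. 268.] [ 422.6 -200.6] [108.  43.] yaw 54.0 z 46.0 [149.  67. 124.]
top [490. 295.] [ 341.4 -524.1] [110.  43.] yaw 17.4 z 47.0 [156.  77.  38.]
top [431. 321.] [ 277.5 -347.6] [107. 107.] yaw 44.1 z 53.0 [113. 118. 116.]
side [433. 209.] [815.6 -73.1] [ 17. 209.] yaw -1.9 z 58.0 [72. 73. 71.]
side [336. 236.] [531.5 -73. ] [ 10. 138.] yaw -3.7 z 59.0 [71. 72. 70.]
side [313. 290.] [ 423.8 -198.3] [110.  43.] yaw 54.0 z 49.0 [127.  57. 102.]
side [384. 301.] [ 598.7 -284.6] [ 44. 110.] yaw -39.6 z 49.0 [145. 149. 144.]
side [275. 359.] [ 277.8 -345. ] [107. 108.] yaw -60.3 z 55.0 [103. 108. 102.]
side [421. 360.] [ 638.3 -459.2] [111.  43.] yaw 68.1 z 49.0 [ 27.  32. 156.]
side [364. 370.] [ 486.5 -438.9] [ 43. 109.] yaw -16.2 z 49.0 [156. 160. 155.]
side [321. 421.] [ 342.6 -523. ] [110.  44.] yaw 16.8 z 48.0 [159.  87.  45.]
side [429. 453.] [ 584.8 -674.8] [328.  47.] yaw 5.7 z 54.0 [ 67. 106. 134.]
t 6.7 shift [ -26.  -157.5 -203.9] turn [1.2 1.6 1.3] | 2 q [-0.38  0.25  1.39 -0.01  1.47 -1.23] F [-0.4  0.1 -0.7] w 61.7
```

View pics/top1.png

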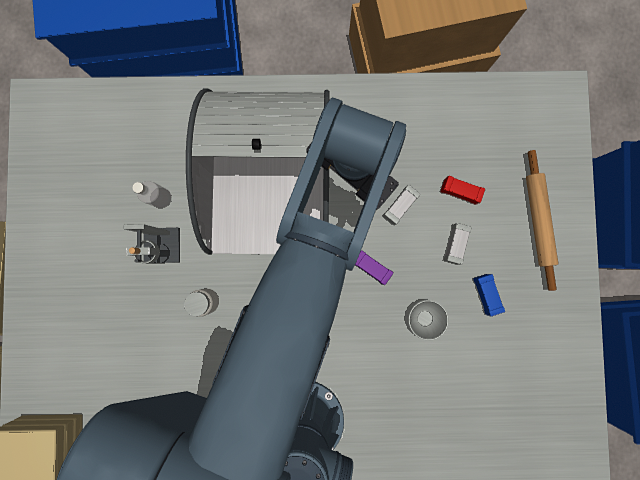

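Emit:
drive_tool(
  moves=[
    [0,0,-45,-20,1,1.5,1],
    [0,-5,-45,-40,0,0,0],
    [0,0,-45,-45,0,0,0],
    [0,-6,-35,-45,0,0,0],
    [0,0,0,-40,0,0,0],
  ],
)

```text
time: 7.2
tcp_pos: [616.4, -274.0, 135.8]
ee_rot: [0.022, 1.565, -0.674]
contact_force: [-0.6, 0.5, 0.4]
width: 88.0
```

Run:
```python
from h import *
a=np.deg2rad(-40); goto([613,-298,25],want([0,0,-1],[-np.sin(a),np.cos(a),0]))
```

```text
t 7.2 shift [  -3.4  -24.  -129.8] turn [ 0.2  0.3 -0.1] | 0 q [-0.59  0.49  1.42 -0.    1.22 -1.47] F [-0.6  0.5  0.4] w 88.0
```

Emit:
drive_tool(
  moves=[
    [0,-2,-24,0,0,0,0],
    [0,0,0,-40,0,0,0],
    [0,0,0,0,0,0,0],
  ],
)

```text
time: 7.5
tcp_pos: [611.6, -292.1, 91.1]
ee_rot: [3.095, 1.564, 2.4]
contact_force: [-1.1, 1.6, -1.4]
width: 87.9
```

Run:
```python
from h import *
a=np.deg2rad(-40); goto([613,-298,25],want([0,0,-1],[-np.sin(a),np.cos(a),0]))
```

```text
t 7.5 shift [  1.4  -5.9 -85.1] turn [-0.2 -0.3 -0.2] | 0 q [-0.62  0.56  1.42  0.    1.17 -1.5 ] F [-1.1  1.6 -1.4] w 87.9
```

Emit:
drive_tool(
  moves=[
    [0,1,-6,-30,0,0,0],
    [0,0,0,-30,0,0,0],
    [0,0,0,-22,0,0,0],
    [0.5,0,0,0,0,0,0],
    [0.5,0,0,0,0,0,0],
  ],
  grip_force=5,
)

```text
time: 8.0
tcp_pos: [616.1, -299.6, 16.0]
ee_rot: [0.255, 1.567, -0.439]
contact_force: [0.3, 0.2, 0.4]
width: 74.5
```

Emit:
drive_tool(
  moves=[
    [0.7,0,0,0,0,0,0],
    [0.7,0,0,0,0,0,0],
    [0.7,0,0,0,0,0,0],
    [0.7,0,0,0,0,0,0],
  ],
)

```text
time: 8.4
tcp_pos: [615.9, -300.2, 15.9]
ee_rot: [0.262, 1.566, -0.433]
contact_force: [0.6, 1.7, 3.5]
width: 44.2
```

Run:
```python
from h import *
a=np.deg2rad(-40); goto([613,-298,25],want([0,0,-1],[-np.sin(a),np.cos(a),0])); print(sense()['tcp_pos'],sense()['wrist_torque'])
```

```text
t 8.4 shift [-2.9  2.2 -9.9] turn [ 0.1  0.2 -0.2] | 0 q [-0.63  0.66  1.43  0.    1.04 -1.5 ] F [0.6 1.7 3.5] w 44.2
[ 615.91813332 -300.18054065   15.90693054] [ 0.2104212   0.00525363 -0.07724934]
```

Emit:
drive_tool(
  moves=[
    [0.7,0,0,10,0,0,0],
    [0.7,0,0,20,0,0,0],
    [0.7,0,0,25,0,0,0],
    [0.7,0,0,30,0,0,0],
    [0.7,0,0,30,0,0,0],
  ],
)

```text
time: 8.9
tcp_pos: [614.2, -299.4, 130.0]
ee_rot: [1.047, 1.57, 0.352]
contact_force: [0.9, -0.0, -5.0]
width: 44.1
```

Run:
```python
from h import *
s=sense(); print(s['tcp_pos'],s['wrist_torque'],s['contact_force'],s['width'])
im,d,w=cloud('side'); im2,_,_=cloud('wrist')
o=np.hstack([cv2.resize(im[220:360,310:460],(400,373),interpolation=2),cv2.resize(im2,(400,373))]); cv2.imwrite('pics/l1.png',o)
```

```text
[ 614.23559461 -299.42877833  129.98248926] [-0.02169563 -0.01063364 -0.03268134] [ 0.87804092 -0.00734233 -5.04553616] 44.10809828197683
```

View pics/l1.png

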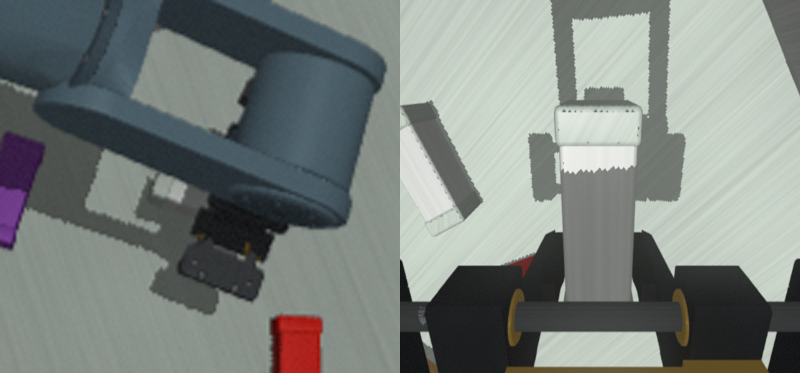

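```bash
cat > tilt.py <<'E'
from h import *
def tilt(rows=(120,390),cols=(410,630)):
    s=sense(); M=toolR().as_matrix(); im,d,w=cloud('wrist'); g=s['tcp_pos']-19*M[:,0]
    q=(w-g)@M   # tool frame rel. to grasp
    v=np.mgrid[0:480,0:640]
    m=(abs(q[...,1])<18)&(q[...,2]<60)&(q[...,2]>-90)&(q[...,0]>-45)&(q[...,0]<95)&(im.min(-1)>60)&(w[...,2]>15)
    p=q[m]; print(len(p)); 
    p=p[np.argsort(p[:,0])]
    for lo in range(-45,95,10):
        k=p[(p[:,0]>=lo)&(p[:,0]<lo+10)]
        if len(k)>8: print('down',lo,len(k),'z_tool',np.percentile(k[:,2],[3,50,97]).round(1))
tilt()
E
python3 tilt.py
```

```text
27519
down -15 26944 z_tool [-77.6 -41.   10.7]
down -5 185 z_tool [-79.5 -79.4 -79.4]
down 5 205 z_tool [-79.6 -79.5 -79.4]
down 15 95 z_tool [-79.6 -79.5 -79.5]
down 25 90 z_tool [-79.6 -79.6 -79.5]
```

Emit:
drive_tool(
  moves=[
    [0.7,0,0,-40,0,0,0],
    [0.7,0,0,-40,0,0,0],
    [0.7,0,0,-25,0,0,0],
    [0.7,0,0,-10,0,0,0],
    [0.2,0,0,0,0,0,0],
  ],
)

```text
time: 9.55
tcp_pos: [614.0, -299.3, 12.5]
ee_rot: [2.68, 1.57, 1.985]
contact_force: [0.1, 0.1, -0.8]
width: 49.8
```

Emit:
drive_tool(
  moves=[
    [0.2,0,0,0,0,0,0],
    [0.2,0,0,0,0,0,0],
    [0.2,-16,14,0,0,0,0],
    [0.2,-17,14,0,0,0,0],
    [0.7,0,0,0,0,0,0],
  ],
)

```text
time: 10.05
tcp_pos: [581.4, -270.7, 15.8]
ee_rot: [0.303, 1.568, -0.391]
contact_force: [-0.6, -0.3, -0.4]
width: 64.6
```

Emit:
drive_tool(
  moves=[
    [0.7,0,0,0,0,0,0],
    [0.7,0,0,0,0,0,0],
    [0.7,0,0,0,0,0,0],
    [0.7,0,0,0,0,0,0],
  ],
)

```text
time: 10.45
tcp_pos: [583.5, -273.2, 15.7]
ee_rot: [0.13, 1.565, -0.565]
contact_force: [0.4, -0.9, 4.7]
width: 44.0
```

Emit:
drive_tool(
  moves=[
    [0.7,0,0,15,0,0,0],
    [0.7,0,0,25,0,0,0],
    [0.7,0,0,30,0,0,0],
    [0.7,0,0,30,0,0,0],
    [0.7,0,0,20,0,0,0],
  ],
)

```text
time: 10.95
tcp_pos: [582.0, -271.6, 136.6]
ee_rot: [0.375, 1.569, -0.32]
contact_force: [-0.1, 0.0, -5.5]
width: 44.0
```

```bash
cat >> tilt.py <<'E'
s=sense(); print(s['tcp_pos'],s['wrist_torque'],s['contact_force'],s['width'])
E
python3 tilt.py
```

```text
19006
down -25 4538 z_tool [-29.9 -23.  -12.6]
down -15 7096 z_tool [-31.7  -6.2  10.7]
down -5 1095 z_tool [-32.3 -31.6 -30.8]
down 5 1231 z_tool [-33.9 -32.8 -31.7]
down 15 1024 z_tool [-35.6 -34.5 -33.5]
down 25 860 z_tool [-37.2 -36.2 -35.2]
down 35 749 z_tool [-38.9 -37.9 -37. ]
down 45 636 z_tool [-40.6 -39.6 -38.6]
down 55 550 z_tool [-42.4 -41.3 -40.4]
down 65 563 z_tool [-45.  -43.2 -42.1]
down 75 527 z_tool [-47.2 -46.1 -43.8]
down 85 137 z_tool [-47.8 -47.4 -46.9]
[ 583.70133518 -272.74167371  140.09998938] [-0.01654143 -0.09654307  0.0105071 ] [ 1.89559877 -0.47149528 -2.25582839] 43.98901506997472
```

Emit:
drive_tool(
  moves=[
    [0.7,0,0,0,0,0,0],
    [0.7,0,0,0,0,0,0],
    [0.7,0,0,0,0,0,0],
  ],
)

```text
time: 11.3
tcp_pos: [581.1, -271.2, 132.6]
ee_rot: [2.747, 1.57, 2.052]
contact_force: [-0.0, 0.2, -5.2]
width: 44.4
```

```bash
python3 tilt.py; python3 -c "
from h import *
im,d,w=cloud('wrist');cv2.imwrite('pics/w2.png',cv2.resize(im,(480,360)))"
```

```text
12287
down -15 5030 z_tool [-15.8  -5.4   4. ]
down -5 6280 z_tool [-36.3 -26.3 -14.2]
down 5 187 z_tool [-35.7 -34.9 -34. ]
down 25 78 z_tool [-27.5 -27.1 -26.7]
down 35 150 z_tool [-26.  -25.1 -23.7]
down 45 76 z_tool [-22.8 -22.4 -21.1]
down 55 130 z_tool [-20.9 -19.6 -18.5]
down 65 64 z_tool [-17.1 -16.8 -16.4]
down 75 62 z_tool [-15.  -14.7 -14.1]
down 85 230 z_tool [-12.5 -11.8 -11.1]
[ 581.12814712 -271.18389734  132.67361135] [0.02032029 0.08980381 0.04797083] [-0.80040577 -0.0793563  -5.03679947] 44.180108543578065
```

View pics/w2.png

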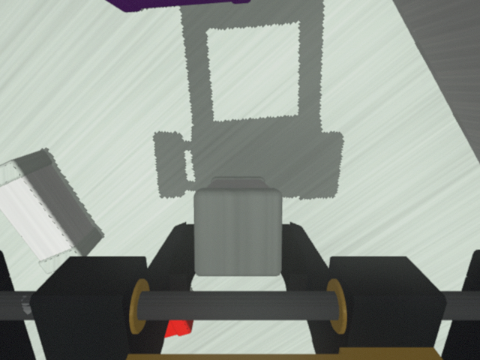

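Emit:
drive_tool(
  moves=[
    [0.7,0,0,0,0,0,0],
    [0.7,0,0,0,0,0,0],
  ],
  grip_force=25,
)

```text
time: 11.6
tcp_pos: [582.1, -271.8, 134.2]
ee_rot: [0.321, 1.569, -0.373]
contact_force: [0.0, 0.3, -3.4]
width: 43.9
```

```bash
sed -i 's/<95)/<125)/; s/range(-45,95,10)/range(-45,125,10)/' tilt.py; python3 tilt.py
python3 - <<'E'
from h import *
goto([581,-271,230],want([0,0,-1],[-1,0,0])); goto([581,-271,230],want([0,0,-1],[1,0,0]))
E
```

```text
12595
down -15 5093 z_tool [-16.   -5.4   4.2]
down -5 6150 z_tool [-36.1 -26.4 -14.2]
down 5 269 z_tool [-35.9 -34.9 -33.8]
down 25 160 z_tool [-28.9 -28.  -27.3]
down 35 167 z_tool [-26.9 -25.9 -24.7]
down 45 150 z_tool [-24.5 -23.4 -22.2]
down 55 119 z_tool [-22.1 -20.9 -20.4]
down 65 129 z_tool [-19.6 -18.8 -17.5]
down 75 70 z_tool [-16.6 -16.2 -14.9]
down 85 230 z_tool [-14.7 -13.9 -13.1]
down 95 58 z_tool [-13.4 -13.1 -12.7]
[ 582.15153545 -271.92166932  134.42868395] [0.01945827 0.02020271 0.01136462] [-0.74733358 -0.31547969 -5.33526843] 43.84589180661972
t 11.7 shift [-1.2  0.9 76.6] turn [-1.000e-01  1.000e-01  1.298e+02] | 130 q [-0.62  0.43  1.51  0.    1.2  -1.5 ] F [-0.7 -0.3 -5.3] w 43.8
t 11.7 shift [-1.2  0.9 76.6] turn [  0.1   0.1 -50.2] | 50 q [-0.62  0.43  1.51  0.    1.2  -1.5 ] F [-0.7 -0.3 -5.3] w 43.8
```

Emit:
drive_tool(
  moves=[
    [0.7,0,0,50,0,0,-8],
    [0.7,0,0,50,0,0,-8],
    [0.7,0,0,50,0,0,-8],
    [0.7,0,10,50,0,0,-8],
    [0.7,0,45,35,0,0,-8],
  ],
)

```text
time: 12.15
tcp_pos: [582.7, -225.9, 369.2]
ee_rot: [0.507, 1.561, -0.896]
contact_force: [1.2, -0.7, -4.7]
width: 43.7
```

Emit:
drive_tool(
  moves=[
    [0.7,0,45,0,0,0,-8],
    [0.7,0,45,0,0,0,-2],
    [0.7,0,45,0,6,0,0],
    [0.7,0,40,0,7,0,0],
    [0.7,0,0,0,0,0,0],
  ],
)

```text
time: 12.65
tcp_pos: [581.8, -44.6, 364.4]
ee_rot: [3.138, 1.342, 1.573]
contact_force: [-0.1, -2.6, -7.0]
width: 43.8
```

```bash
python3 tilt.py
python3 - <<'E'
from h import *
t=np.deg2rad(13);goto([583,7,160],want([0,np.sin(t),-np.cos(t)],[1,0,0]))
E
```

```text
13353
down -15 5370 z_tool [-18.   -5.6   4.9]
down -5 5907 z_tool [-36.2 -27.2 -14.4]
down 5 351 z_tool [-35.7 -35.1 -34.3]
down 15 139 z_tool [-31.4 -30.9 -30.5]
down 25 288 z_tool [-30.5 -29.7 -28.8]
down 35 270 z_tool [-28.7 -27.8 -26.9]
down 45 216 z_tool [-26.8 -25.9 -25. ]
down 55 153 z_tool [-24.9 -24.2 -23.4]
down 65 183 z_tool [-23.3 -22.4 -21.4]
down 75 124 z_tool [-21.2 -20.6 -19.8]
down 85 257 z_tool [-19.7 -19.3 -18.5]
down 95 95 z_tool [-19.3 -18.5 -18. ]
[582.00223852 -46.86008747 364.29294155] [-0.64528287  0.08120005 -0.01111717] [-0.7095876  -0.9805847  -4.99168707] 43.84715541232697
t 12.7 shift [   1.    58.1 -222.8] turn [ 0.2  0.1 -0.3] | 0 q [-0.4   0.15  1.41  0.21  1.67 -0.39] F [-0.7 -1.  -5. ] w 43.8
```

Emit:
drive_tool(
  moves=[
    [0.7,1,40,0,0,0,0],
    [0.7,1,20,-10,0,0,0],
    [0.7,0,0,-50,-3,0,0],
    [0.7,0,0,-50,0,0,0],
    [0.7,0,0,-50,0,0,0],
  ],
)

```text
time: 13.2
tcp_pos: [584.6, 11.8, 203.6]
ee_rot: [3.12, 1.402, 1.554]
contact_force: [0.2, -0.0, -5.1]
width: 43.8
```

Emit:
drive_tool(
  moves=[
    [0.7,0,0,-50,0,0,0],
    [0.7,0,0,-45,0,0,0],
    [0.7,0,0,-10,0,0,0],
    [0.7,0,0,0,0,0,0],
    [0.7,0,0,0,0,0,0],
  ],
)

```text
time: 13.7
tcp_pos: [586.3, 11.4, 102.1]
ee_rot: [3.111, 1.4, 1.543]
contact_force: [1.0, -0.2, -3.8]
width: 43.9
```

Run:
```python
from h import *
t=np.deg2rad(10);goto([584,8,105],want([0,np.sin(t),-np.cos(t)],[1,0,0]))
for n in('side','top'):
  im,d,w=cloud(n); cv2.imwrite(f'pics/{n}3.png',im)
```

```text
t 13.7 shift [ -2.3  -0.1 -15.8] turn [ 0.2  0.3 -0.2] | 0 q [-0.27  0.37  1.68  0.18  1.14 -0.36] F [ 1.  -0.2 -3.8] w 43.9
```

Creep down until the floor is felt.

Emit:
drive_tool(
  moves=[
    [0.7,0,0,-6,0,0,0],
    [0.7,0,0,-4,0,0,0],
    [0.7,0,0,0,0,0,0],
  ],
)

```text
time: 14.1
tcp_pos: [586.9, 11.1, 93.0]
ee_rot: [3.099, 1.401, 1.532]
contact_force: [-1.6, -1.5, 10.0]
width: 43.8
```

Emit:
drive_tool(
  moves=[
    [0.7,0,0,-3,0,0,0],
    [0.7,0,0,0,0,0,0],
  ],
)

```text
time: 14.3
tcp_pos: [587.9, 10.1, 92.2]
ee_rot: [3.087, 1.402, 1.52]
contact_force: [-6.9, -5.9, 23.2]
width: 44.1
```

Emit:
drive_tool(
  moves=[
    [0.7,0,0,-2,0,0,0],
    [0.7,0,0,0,0,0,0],
  ],
)

```text
time: 14.5
tcp_pos: [588.5, 9.4, 91.4]
ee_rot: [3.079, 1.403, 1.512]
contact_force: [-8.8, -7.7, 29.8]
width: 43.8
```

Emit:
drive_tool(
  moves=[
    [0.7,0,0,4,0,0,0],
    [0.3,0,0,0,0,0,0],
    [0.3,0,0,0,0,0,0],
    [0.3,0,0,0,0,0,0],
    [0.3,0,0,0,0,0,0],
  ],
)

```text
time: 15.0
tcp_pos: [584.0, 12.5, 88.1]
ee_rot: [3.138, 1.399, 1.571]
contact_force: [0.1, -0.1, -0.6]
width: 61.6
```

Emit:
drive_tool(
  moves=[
    [0.3,0,0,30,0,0,0],
    [0.3,0,0,50,0,0,0],
    [0.3,0,0,50,0,0,0],
    [0.3,0,0,50,0,0,0],
    [0.3,0,-30,20,-4,0,0],
  ],
)

```text
time: 15.5
tcp_pos: [585.9, -17.1, 293.9]
ee_rot: [3.063, 1.47, 1.498]
contact_force: [0.5, -1.0, -0.1]
width: 61.7
```

Emit:
drive_tool(
  moves=[
    [0.3,-10,-45,0,-6,0,4],
    [0,-10,-45,0,0,0,5],
    [0,-10,-45,0,0,0,8],
    [0,-10,-45,0,0,0,8],
    [0,-10,-45,0,0,0,8],
  ],
)

```text
time: 16.0
tcp_pos: [533.7, -244.0, 288.2]
ee_rot: [-0.87, 1.567, -1.855]
contact_force: [0.9, 0.0, -0.1]
width: 87.9
```

Run:
```python
from tins import *
im,d,w=tins('top'); im2,_,_=cloud('side')
o=np.hstack([cv2.resize(im[80:280,170:350],(450,500)),cv2.resize(im2[60:260,250:390],(350,500))]); cv2.imwrite('pics/p1.png',o)
a=np.deg2rad(-16.5); goto([486,-440,120],want([0,0,-1],[-np.sin(a),np.cos(a),0]))
a-=np.pi; goto([486,-440,120],want([0,0,-1],[-np.sin(a),np.cos(a),0]))
```

```text
top [542. 220.] [ 548.3 -679.6] [395.  47.] yaw 5.7 z 52.0 [ 75. 115. 154.]
top [460. 251.] [ 474.7 -456.6] [ 34. 113.] yaw -34.8 z 47.0 [173. 176. 178.]
top [490. 295.] [ 341.5 -524.3] [110.  44.] yaw 16.2 z 47.0 [161.  79.  40.]
top [432. 322.] [ 274.7 -350.3] [101. 108.] yaw -42.6 z 53.0 [115. 119. 117.]
t 16.1 shift [ -46.7 -192.3 -186.9] turn [ 0.3 -0.  40.4] | 40 q [-0.63  0.17  1.52 -0.01  1.45 -1.21] F [ 0.6  0.5 -0.4] w 87.9
t 16.1 shift [ -46.7 -192.3 -186.9] turn [  -0.    -0.4 -139.6] | 140 q [-0.63  0.17  1.52 -0.01  1.45 -1.21] F [ 0.6  0.5 -0.4] w 87.9
```

View pics/p1.png

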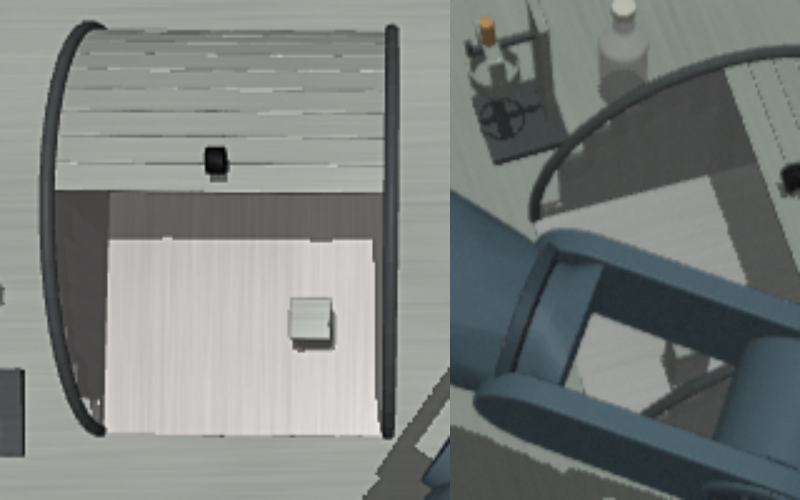

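Run:
```python
from tins import *
tins('side')
im,d,w=cloud('wrist')
m=((w[...,2]>30)&(w[...,2]<60)&(im.min(-1)>80)&(im.max(-1).astype(int)-im.min(-1)<25)).astype(np.uint8); k,l,st,ce=cv2.connectedComponentsWithStats(m)
for i in range(1,k):
    if st[i,4]>300:
        r=cv2.minAreaRect(w[l==i][:,:2].astype(np.float32)); print('wrist',ce[i].round(),r,st[i,4])
```

```text
side [443. 206.] [846.  -73.9] [ 17. 142.] yaw -2.3 z 59.0 [70. 72. 70.]
side [313. 290.] [ 423.9 -198.2] [110.  43.] yaw 54.1 z 49.0 [115.  51.  93.]
side [275. 359.] [ 277.7 -345.1] [107. 108.] yaw -61.9 z 55.0 [103. 108. 102.]
side [421. 360.] [ 638.8 -459.4] [109.  44.] yaw 69.7 z 49.0 [ 27.  32. 156.]
side [364. 370.] [ 486.7 -439. ] [ 43. 110.] yaw -16.3 z 49.0 [155. 160. 155.]
side [321. 421.] [ 342.6 -523. ] [110.  44.] yaw 16.8 z 49.0 [158.  86.  45.]
side [428. 454.] [ 584.7 -675.4] [329.  47.] yaw 5.4 z 54.0 [ 67. 105. 134.]
wrist [511. 117.] ((674.7792358398438, -75.84991455078125), (6.586352825164795, 352.1290588378906), 87.53746032714844) 2910
wrist [ 35. 143.] ((279.02227783203125, -343.9871826171875), (104.19280242919922, 108.13075256347656), 13.366500854492188) 3865
wrist [173. 289.] ((458.39324951171875, -431.46026611328125), (43.833412170410156, 56.35637664794922), 72.09969329833984) 1352
wrist [224. 329.] ((529.47021484375, -442.7803039550781), (30.336864471435547, 56.242183685302734), 24.94133949279785) 636
```

Emit:
drive_tool(
  moves=[
    [0,-6,-45,-20,0,0,8],
    [0,-6,-45,-20,0,0,8],
    [0,-6,-45,-45,0,0,8],
    [0,-6,-45,-45,0,0,8],
    [0,-3,-18,-45,0,0,8],
  ],
)

```text
time: 16.7
tcp_pos: [511.1, -423.0, 133.4]
ee_rot: [-0.697, 1.563, -0.986]
contact_force: [0.5, 0.4, 0.1]
width: 88.1
```

Emit:
drive_tool(
  moves=[
    [0,0,0,0,0,0,0],
  ],
)

```text
time: 16.8
tcp_pos: [506.8, -418.2, 125.0]
ee_rot: [2.667, 1.562, 2.373]
contact_force: [-0.9, 1.4, -1.0]
width: 88.2
```

Run:
```python
from h import *
a=np.deg2rad(-16.4); goto([505.7,-445.1,26],want([0,0,-1],[-np.sin(a),np.cos(a),0]))
```

```text
t 16.8 shift [  -1.1  -26.9 -118. ] turn [-0.4 -0.4  0.4] | 1 q [-0.87  0.48  1.47 -0.    1.21 -2.15] F [-0.9  1.4 -1. ] w 88.2
```

Emit:
drive_tool(
  moves=[
    [0,-1,-14,0,0,0,0],
    [0,0,-13,-40,0,0,0],
    [0,0,0,-40,0,0,0],
    [0,0,0,0,0,0,0],
  ],
)

```text
time: 17.2
tcp_pos: [508.1, -445.4, 50.4]
ee_rot: [2.805, 1.569, 2.51]
contact_force: [-0.6, 1.1, -0.5]
width: 88.4
```

Run:
```python
from h import *
a=np.deg2rad(-16.4); goto([505.7,-445.1,26],want([0,0,-1],[-np.sin(a),np.cos(a),0]))
```

```text
t 17.2 shift [ -2.4   0.3 -43.4] turn [-0.1 -0.1  0.5] | 1 q [-0.89  0.6   1.45 -0.    1.1  -2.17] F [-0.6  1.1 -0.5] w 88.4
```

Emit:
drive_tool(
  moves=[
    [0,-2,0,-22,0,0,0],
    [0.7,0,0,-20,0,0,0],
    [0.7,0,0,0,0,0,0],
    [0.7,0,0,0,0,0,0],
    [0.7,0,0,0,0,0,0],
  ],
  grip_force=6,
)

```text
time: 17.7
tcp_pos: [508.6, -449.3, 14.5]
ee_rot: [-0.696, 1.562, -0.989]
contact_force: [-0.6, -0.4, 0.6]
width: 58.1
```

Emit:
drive_tool(
  moves=[
    [0.7,0,0,0,0,0,0],
    [0.7,0,0,0,0,0,0],
    [0.7,0,0,0,0,0,0],
    [0.7,0,0,0,0,0,0],
  ],
)

```text
time: 18.1
tcp_pos: [507.7, -448.5, 12.8]
ee_rot: [-0.644, 1.565, -0.938]
contact_force: [0.6, 2.1, 6.5]
width: 43.7
```

Emit:
drive_tool(
  moves=[
    [0.7,0,0,10,0,0,0],
    [0.7,0,0,25,0,0,0],
    [0.7,0,0,30,0,0,0],
    [0.7,0,0,35,0,0,0],
    [0.7,0,0,20,0,0,0],
  ],
)

```text
time: 18.6
tcp_pos: [507.5, -448.9, 134.0]
ee_rot: [-0.703, 1.564, -0.996]
contact_force: [-0.1, -0.6, -3.0]
width: 43.8
```

```bash
python3 tilt.py
```

```text
10357
down -25 520 z_tool [4.7 7.4 8.8]
down -15 6804 z_tool [-15.3  -4.2   7. ]
down -5 2799 z_tool [-23.8 -20.3 -14.7]
down 65 61 z_tool [7.6 8.  8.5]
down 75 77 z_tool [13.6 14.2 14.7]
down 85 96 z_tool [13.6 14.3 14.8]
[ 508.48874801 -450.19189412  137.41546837] [-0.08877755 -0.04143443 -0.03005444] [ 2.07940623 -1.81048917 -0.03370558] 44.11938422480621
```

Emit:
drive_tool(
  moves=[
    [0.7,0,0,0,0,0,0],
    [0.7,0,0,0,0,0,0],
    [0.7,0,0,0,0,0,0],
  ],
  grip_force=25,
)

```text
time: 18.95
tcp_pos: [505.7, -446.8, 128.4]
ee_rot: [-2.76, 1.57, -3.053]
contact_force: [0.3, -0.3, -3.9]
width: 43.8
```

```bash
python3 tilt.py
python3 - <<'E'
from h import *
im,d,w=cloud('wrist'); im2,_,_=cloud('side')
cv2.imwrite('pics/w4.png',np.hstack([cv2.resize(im,(480,360)),cv2.resize(im2[250:400,290:410],(288,360),interpolation=2)]))
goto([508,-448,140],want([0,0,-1],[1,0,0]))
E
```

```text
10943
down -25 50 z_tool [7.1 8.4 9. ]
down -15 7515 z_tool [-16.5  -3.6   8.8]
down -5 2350 z_tool [-23.3 -20.8 -15.4]
down 5 179 z_tool [-21.2 -20.2 -19. ]
down 25 137 z_tool [-11.3 -10.6  -8.9]
down 35 134 z_tool [-8.8 -7.2 -5.3]
down 45 93 z_tool [-5.2 -3.4 -2.8]
down 55 130 z_tool [-1.4  0.2  1.8]
down 65 63 z_tool [3.5 4.1 4.4]
down 75 99 z_tool [6.2 7.  9.3]
down 85 193 z_tool [ 8.5  9.4 10.5]
[ 505.87682149 -447.02192592  128.63380642] [ 0.06432267  0.08610937 -0.00384694] [ 0.67625677  0.44907937 -3.40018362] 43.648613837655915
t 19.1 shift [ 1.7 -0.5 -8.4] turn [  0.1  -0.1 -73.2] | 73 q [-0.9   0.5   1.42 -0.    1.22 -2.18] F [-0.7  0.8 -3.7] w 43.9
```

View pics/w4.png

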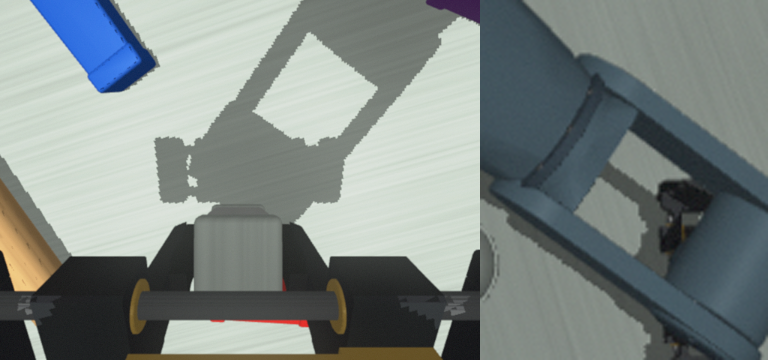

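Emit:
drive_tool(
  moves=[
    [0.7,0,20,45,0,0,-8],
    [0.7,5,30,45,0,0,-8],
    [0.7,8,40,45,0,0,-8],
    [0.7,8,45,45,0,0,-8],
    [0.7,8,45,45,0,0,-8],
  ],
)

```text
time: 19.6
tcp_pos: [530.4, -296.0, 325.7]
ee_rot: [-0.92, 1.567, -1.917]
contact_force: [0.6, -0.4, -4.5]
width: 44.1
```

Emit:
drive_tool(
  moves=[
    [0.7,8,45,10,0,0,-8],
    [0.7,8,45,0,0,0,-8],
    [0.7,8,45,0,0,0,-8],
    [0.7,8,45,0,0,0,-8],
    [0.7,8,45,0,0,0,0],
  ],
)

```text
time: 20.1
tcp_pos: [570.5, -70.5, 334.4]
ee_rot: [-0.909, 1.567, -2.463]
contact_force: [1.2, -0.7, -3.9]
width: 43.3
```

Emit:
drive_tool(
  moves=[
    [0.7,8,45,0,5,0,0],
    [0.7,0,45,0,5,0,0],
    [0.7,0,45,0,5,0,0],
    [0.7,0,20,0,5,0,0],
    [0.7,0,0,0,0,0,0],
  ],
)

```text
time: 20.6
tcp_pos: [577.9, 83.6, 333.4]
ee_rot: [3.136, 1.223, 1.587]
contact_force: [-0.1, -1.4, -4.5]
width: 43.9
```

```bash
python3 tilt.py
python3 - <<'E'
from h import *
t=np.deg2rad(20);goto([585,98,99],want([0,np.sin(t),-np.cos(t)],[1,0,0]))
im,d,w=cloud('top'); m=(w[...,2]>100)&(w[...,2]<130)&(w[...,0]>540)&(w[...,0]<630)&(w[...,1]>-20)&(w[...,1]<70)
q=w[m]; print('tin1',len(q), np.nanmin(q,0) if len(q) else 0, np.nanmax(q,0) if len(q) else 0)
E
```

```text
11612
down -15 7749 z_tool [-18.4  -4.2   9.2]
down -5 2030 z_tool [-23.3 -21.6 -16.3]
down 5 191 z_tool [-21.5 -20.8 -20.1]
down 15 230 z_tool [-16.2 -15.1 -14.2]
down 25 250 z_tool [-14.1 -12.8 -11.6]
down 35 230 z_tool [-11.4 -10.1  -8.8]
down 45 198 z_tool [-8.5 -7.3 -5.9]
down 55 189 z_tool [-5.5 -4.2 -2.7]
down 65 134 z_tool [-2.4 -1.3 -0. ]
down 75 120 z_tool [0.5 1.6 2.6]
down 85 234 z_tool [2.4 3.  3.6]
down 95 57 z_tool [4.4 4.7 5.2]
[578.18432708  82.02975634 333.70080606] [-0.49156709  0.05038331  0.01564805] [-0.45373533 -0.09720441 -3.9790359 ] 44.11457323611914
t 20.6 shift [   6.8   22.5 -252.6] turn [ 0.3  0.2 -1.2] | 1 q [-0.24  0.14  1.5   0.33  1.59 -0.27] F [-0.5 -0.1 -4. ] w 44.1
tin1 256 [562.0859395  -10.65100222 102.18449029] [605.49611207  32.01849175 122.33895266]
```

Emit:
drive_tool(
  moves=[
    [0.7,7,11,0,-5,0,-1],
    [0.7,0,0,-50,0,0,0],
    [0.7,0,0,-50,0,0,0],
    [0.7,0,0,-50,0,0,0],
    [0.7,0,0,-50,0,0,0],
  ],
)

```text
time: 21.2
tcp_pos: [586.1, 92.2, 133.5]
ee_rot: [3.12, 1.315, 1.554]
contact_force: [0.8, -0.6, -4.5]
width: 43.7
```

Emit:
drive_tool(
  moves=[
    [0.7,0,0,-35,0,0,0],
    [0.7,0,0,0,0,0,0],
    [0.7,0,0,0,0,0,0],
  ],
)

```text
time: 21.5
tcp_pos: [586.1, 92.8, 100.4]
ee_rot: [3.129, 1.313, 1.561]
contact_force: [0.6, 0.2, -3.4]
width: 43.9
```

```bash
python3 tilt.py
python3 - <<'E'
from h import *
t=np.deg2rad(15);goto([585,88,101],want([0,np.sin(t),-np.cos(t)],[1,0,0]))
E
```

```text
15232
down -15 9298 z_tool [-18.4  -1.8  52.2]
down -5 2865 z_tool [-23.2 -19.9  54.6]
down 5 1164 z_tool [-21.1  57.1  59.1]
down 15 491 z_tool [-16.   58.3  59.9]
down 25 256 z_tool [-14.  -12.8 -11.4]
down 35 237 z_tool [-11.3 -10.1  -8.5]
down 45 189 z_tool [-8.4 -7.3 -5.9]
down 55 194 z_tool [-5.5 -4.2 -2.7]
down 65 124 z_tool [-2.2 -1.2 -0.3]
down 75 123 z_tool [0.2 1.6 2.6]
down 85 260 z_tool [2.3 2.9 4.3]
down 95 30 z_tool [4.4 4.6 4.8]
[587.44630056  92.74972946 102.03061349] [-0.28085374  0.08605105 -0.06505485] [ 0.74456802  0.09650857 -3.44624798] 43.66724665770372
t 21.6 shift [ -2.4   0.2 -19.4] turn [ 0.2  0.4 -0.2] | 0 q [-0.18  0.37  1.69  0.28  1.14 -0.31] F [ 0.7  0.1 -3.4] w 43.7
```

Emit:
drive_tool(
  moves=[
    [0.7,0,0,-10,0,0,0],
    [0.7,0,0,0,0,0,0],
  ],
)

```text
time: 21.75
tcp_pos: [586.3, 93.3, 90.7]
ee_rot: [3.121, 1.313, 1.555]
contact_force: [-0.8, 0.1, -4.8]
width: 44.0
```

Emit:
drive_tool(
  moves=[
    [0.7,0,0,-4,0,0,0],
    [0.7,0,0,0,0,0,0],
  ],
)

```text
time: 21.95
tcp_pos: [587.4, 93.1, 88.8]
ee_rot: [3.113, 1.312, 1.547]
contact_force: [-2.4, -1.4, 8.9]
width: 43.6
```

Emit:
drive_tool(
  moves=[
    [0.7,0,0,-3,0,0,0],
    [0.7,0,0,0,0,0,0],
  ],
)

```text
time: 22.15
tcp_pos: [588.3, 93.0, 88.3]
ee_rot: [3.106, 1.312, 1.541]
contact_force: [-8.8, -4.6, 24.2]
width: 44.1
```

Emit:
drive_tool(
  moves=[
    [0.7,0,0,3,0,0,0],
    [0.3,0,0,0,0,0,0],
    [0.3,0,0,0,0,0,0],
    [0.3,0,0,0,0,0,0],
    [0.3,0,0,0,0,0,0],
  ],
)

```text
time: 22.65
tcp_pos: [585.5, 93.7, 85.5]
ee_rot: [3.13, 1.312, 1.563]
contact_force: [0.4, -0.0, -0.4]
width: 61.4
```

Emit:
drive_tool(
  moves=[
    [0.3,0,0,30,0,0,0],
    [0.3,0,0,50,0,0,0],
    [0.3,0,0,50,0,0,0],
    [0.3,0,0,50,0,0,0],
    [0.3,0,0,40,-5,0,0],
  ],
)

```text
time: 23.15
tcp_pos: [585.9, 91.9, 308.1]
ee_rot: [3.118, 1.401, 1.548]
contact_force: [1.2, 0.4, 0.3]
width: 61.6
```

Emit:
drive_tool(
  moves=[
    [0.3,-10,25,0,-5,0,0],
    [0.3,-15,45,0,-5,0,0],
    [0.3,-15,45,0,0,0,8],
    [0.3,-15,45,0,0,0,8],
    [0.3,-15,45,0,0,0,8],
  ],
)

```text
time: 23.65
tcp_pos: [514.5, 300.6, 305.6]
ee_rot: [0.664, 1.567, -0.478]
contact_force: [0.4, -0.7, -0.1]
width: 61.6
```

Emit:
drive_tool(
  moves=[
    [0.3,-10,30,0,0,0,8],
    [0.3,-10,20,0,0,0,8],
    [0.3,-10,15,0,0,0,8],
    [0.3,-10,10,0,0,0,8],
    [0.3,0,0,0,0,0,8],
  ],
)

```text
time: 24.15
tcp_pos: [474.0, 375.2, 305.4]
ee_rot: [0.853, 1.568, 0.411]
contact_force: [-0.5, 0.1, 0.3]
width: 61.9
```

Run:
```python
from h import *
goto([473,395,197],want([0,0,-1],[0,1,0]))
im,d,w=cloud('top'); im2,_,w2=cloud('side'); cv2.imwrite('pics/p2.png',np.hstack([im[60:360,90:350],cv2.resize(im2[40:240,230:400],(255,300))]))
m=(w[...,2]>100)&(w[...,2]<130)&(w[...,0]>540)&(w[...,0]<630)&(w[...,1]>-40)&(w[...,1]<180)
k,l,st,ce=cv2.connectedComponentsWithStats(m.astype(np.uint8))
for i in range(1,k):
    if st[i,4]>20: q=w[l==i]; print(st[i,4],q.min(0).round(),q.max(0).round())
for n,im_,w_ in(('top',im,w),('side',im2,w2)):
    I=im_.astype(int); m=(I[...,2]-I[...,0]>40)&(w_[...,2]>160)&(w_[...,2]<225)&(abs(w_[...,0]-473)<40)&(abs(w_[...,1]-395)<40)
    q=w_[m]; print(n,len(q),q.min(0).round(1),q.max(0).round(1),np.median(q,0).round(1))
```

```text
t 24.1 shift [  -1.    19.8 -127.4] turn [-0.1  0.1 25.3] | 25 q [ 0.47  0.2   1.45 -0.    1.49 -0.66] F [-0.5  0.1  0.3] w 61.9
285 [563.  63. 109.] [607. 106. 121.]
288 [562. -11. 104.] [606.  32. 122.]Traceback (most recent call last):
  File "<stdin>", line 10, in <module>
    return umr_minimum(a, axis, None, out, keepdims, initial, where)
ValueError: zero-size array to reduction operation minimum which has no identity
```

View pics/p2.png

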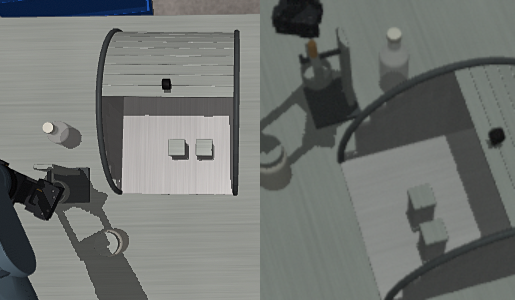

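Run:
```python
from h import *
for n in('top','side'):
    I=cv2.imread(f'pics/{n}0.png').astype(int); w=np.load(n+'0.npy')
    m=(I[...,2]-I[...,0]>40)&(w[...,2]>165)&(w[...,2]<230)&(abs(w[...,0]-473)<40)&(abs(w[...,1]-395)<40)
    q=w[m]; print(n,len(q),q.min(0).round(1),q.max(0).round(1)); q=q[q[:,2]>207]; print(len(q),q.mean(0).round(1))
im,d,w=cloud('wrist'); I=im.astype(int); m=(I[...,2]-I[...,0]>40)&(w[...,2]>165)&(w[...,2]<225); q=w[m]; print(len(q)); 
if len(q): print(q.min(0),q.max(0)); q=q[q[:,2]>206]; print(len(q),q.mean(0).round(1))
```

```text
top 37 [465.7 387.1 185.6] [480.1 401.5 214.1]
26 [472.7 395.6 209.7]
side 21 [466.6 390.2 205.4] [478.8 401.3 215.4]
20 [472.5 395.4 211.6]
598
[463.84575304 259.462342   176.81199857] [686.44636617 406.36167236 224.72769135]
404 [471.8 398.4 210.7]
```

Emit:
drive_tool(
  moves=[
    [0.3,0,5,0,0,0,8],
    [0.3,0,5,0,0,0,8],
    [0.3,0,5,0,0,0,8],
    [0.3,0,5,0,0,0,1],
    [0.3,0,0,0,0,0,0],
  ],
)

```text
time: 24.8
tcp_pos: [475.7, 393.8, 305.6]
ee_rot: [0.721, 1.567, 0.703]
contact_force: [-0.5, -0.8, 0.3]
width: 61.8
```

Run:
```python
from h import *
im,d,w=cloud('wrist'); cv2.imwrite('pics/w5.png',im); I=im.astype(int); m=(I[...,2]-I[...,0]>40)&(w[...,2]>165)&(w[...,2]<225); q=w[m]; print(len(q)); 
if len(q): print(q.min(0),q.max(0)); q=q[q[:,2]>206]; print(len(q),q.mean(0).round(1))
goto([473,395,198],want([0,0,-1],[0,1,0]))
```

```text
595
[464.07048032 391.59836238 177.64938408] [478.59415263 406.05423433 212.74315089]
392 [470.9 398.7 210.7]
t 24.9 shift [  -2.7    1.5 -126.6] turn [-0.1  0.2  1. ] | 1 q [ 0.5   0.23  1.42  0.    1.49 -1.05] F [-0.4 -0.2 -0.8] w 61.7
```

Emit:
drive_tool(
  moves=[
    [0.3,-3,4,-40,0,0,1],
    [0.3,0,0,-40,0,0,0],
    [0.3,0,0,-30,0,0,0],
    [0.3,0,0,-12,0,0,0],
    [0.3,0,0,0,0,0,0],
  ],
)

```text
time: 25.35
tcp_pos: [471.7, 396.8, 182.0]
ee_rot: [2.212, 1.57, 2.214]
contact_force: [0.7, 0.5, -0.1]
width: 61.7
```

Emit:
drive_tool(
  moves=[
    [0.9,0,0,0,0,0,0],
    [0.9,0,0,0,0,0,0],
    [0.9,0,0,0,0,0,0],
    [0.9,0,0,0,0,0,0],
  ],
  grip_force=12,
)

```text
time: 25.75
tcp_pos: [473.1, 397.9, 185.1]
ee_rot: [0.604, 1.565, 0.608]
contact_force: [0.1, -0.5, -1.2]
width: 31.9
```

Emit:
drive_tool(
  moves=[
    [0.95,0,0,0,0,0,0],
    [0.95,0,0,0,0,0,0],
    [0.95,0,0,0,0,0,0],
  ],
)

```text
time: 26.05
tcp_pos: [472.6, 397.7, 184.1]
ee_rot: [0.666, 1.567, 0.67]
contact_force: [0.1, -0.1, 1.8]
width: 15.5
```

Emit:
drive_tool(
  moves=[
    [0.95,0,0,10,0,0,0],
    [0.95,0,0,15,0,0,0],
    [0.95,0,0,10,0,0,0],
    [0.95,0,0,0,0,0,0],
  ],
  grip_force=20,
)

```text
time: 26.45
tcp_pos: [473.0, 397.0, 218.6]
ee_rot: [0.4, 1.567, 0.403]
contact_force: [4.0, -0.0, -9.5]
width: 15.1
```

Emit:
drive_tool(
  moves=[
    [0.95,-20,0,0,0,0,0],
    [0.95,-25,0,0,0,0,0],
    [0.95,-25,0,0,0,0,0],
    [0.95,-20,0,20,0,0,0],
    [0.95,0,0,30,0,0,0],
  ],
)

```text
time: 26.95
tcp_pos: [379.3, 397.1, 268.3]
ee_rot: [2.991, 1.569, 2.997]
contact_force: [-0.2, -1.1, -0.1]
width: 15.0
```

Run:
```python
from h import *
goto([587,153,300],want([0,0,-1],[1,0,0]))
im,d,w=cloud('wrist'); im2,_,_=cloud('side'); im3,_,_=cloud('top')
cv2.imwrite('pics/w6.png',np.hstack([cv2.resize(im,(480,360)),cv2.resize(im2[20:200,150:310],(320,360))]))
```

```text
t 26.9 shift [ 207.7 -244.1   12.7] turn [ -0.1  -0.  -90.3] | 90 q [ 0.59  0.1   1.64  0.    1.41 -0.99] F [-0.2 -1.1 -0.1] w 15.0
```

View pics/w6.png

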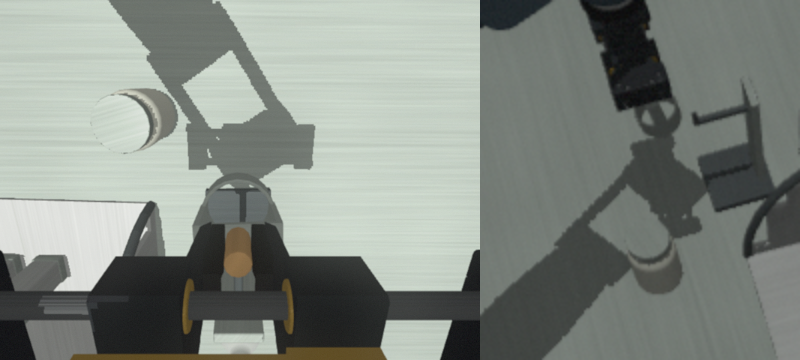

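Emit:
drive_tool(
  moves=[
    [0.95,0,-20,45,0,0,-8],
    [0.95,25,-30,20,0,0,-8],
    [0.95,30,-30,0,0,0,-8],
    [0.95,30,-30,0,0,0,-8],
    [0.95,30,-30,0,0,0,-8],
  ],
)

```text
time: 27.6
tcp_pos: [498.5, 256.1, 333.2]
ee_rot: [0.654, 1.568, -0.046]
contact_force: [-0.3, 0.3, -0.5]
width: 15.2
```

Emit:
drive_tool(
  moves=[
    [0.95,30,-30,0,0,0,-8],
    [0.95,30,-30,0,0,0,-8],
    [0.95,30,-30,0,0,0,-8],
    [0.95,2,-18,0,0,0,0],
    [0.95,0,0,0,0,0,0],
  ],
)

```text
time: 28.1
tcp_pos: [590.3, 146.7, 332.1]
ee_rot: [-0.077, 1.568, -1.194]
contact_force: [-0.1, -0.9, -0.8]
width: 15.3
```

Run:
```python
from h import *
a=np.deg2rad(-64);goto([586,148,106],want([0,0,-1],[-np.sin(a),np.cos(a),0]))
im,d,w=cloud('wrist'); s=sense(); M=toolR().as_matrix(); q=(w-s['tcp_pos'])@M
m=(np.hypot(q[...,1],q[...,2])<45)&(q[...,0]>20)&(q[...,0]<110); p=q[m]; print(len(p),np.percentile(p[:,0],[50,90,97,99,100]).round(1)); r=p[p[:,0]>45]; print(r.min(0).round(1),r.max(0).round(1))
```

```text
t 28.1 shift [  -4.3    1.3 -245.1] turn [ 0.1  0.1 -0. ] | 0 q [ 0.05  0.19  1.4  -0.    1.54 -0.4 ] F [-0.1 -0.9 -0.8] w 15.3
2188 [60.9 80.5 85.1 87.1 88.4]
[ 45.  -30.5 -14.9] [88.4 28.5 33.3]
```

Emit:
drive_tool(
  moves=[
    [0.95,-4,1,-50,0,0,0],
    [0.95,0,0,-50,0,0,0],
    [0.95,0,0,-50,0,0,0],
    [0.95,0,0,-50,0,0,0],
    [0.95,0,0,-28,0,0,0],
  ],
)

```text
time: 28.65
tcp_pos: [583.5, 153.4, 102.9]
ee_rot: [2.059, 1.569, 0.948]
contact_force: [-0.8, 6.1, 6.4]
width: 15.5
```

Emit:
drive_tool(
  moves=[
    [0.95,0,0,0,0,0,0],
    [0.95,0,0,-5,0,0,0],
    [0.95,0,0,-3,0,0,0],
    [0.95,0,0,0,0,0,0],
  ],
)

```text
time: 29.05
tcp_pos: [586.5, 151.0, 99.3]
ee_rot: [0.871, 1.565, -0.241]
contact_force: [0.7, 1.8, -0.6]
width: 15.4
```

Run:
```python
from h import *
a=np.deg2rad(-64);goto([586,148,106],want([0,0,-1],[-np.sin(a),np.cos(a),0]))
im,d,w=cloud('wrist'); cv2.imwrite('pics/w7.png',im)
```

```text
t 29.1 shift [ -0.5  -3.  -12.3] turn [ 0.1  0.3 -0.3] | 0 q [ 0.06  0.4   1.64 -0.    1.1  -0.4 ] F [ 0.7  1.8 -0.6] w 15.4
```

View pics/w7.png

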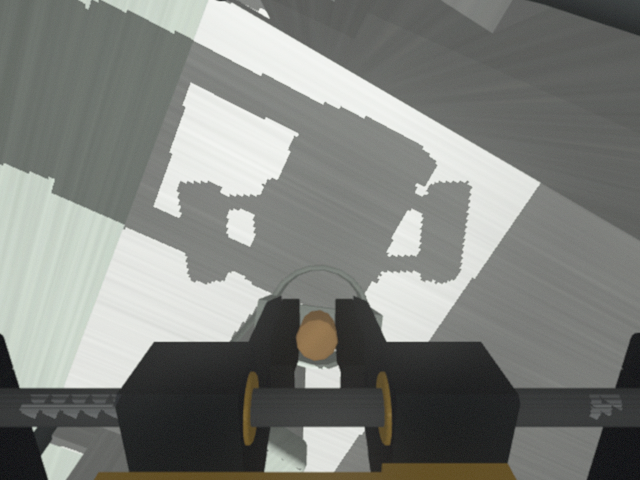

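Run:
```python
from h import *
im,d,w=cloud('top'); im2,_,w2=cloud('side')
for w_ in (w,w2):
  m=(w_[...,2]>100)&(w_[...,2]<130)&(w_[...,0]>540)&(w_[...,0]<630)&(w_[...,1]>-40)&(w_[...,1]<115)
  k,l,st,ce=cv2.connectedComponentsWithStats(m.astype(np.uint8))
  for i in range(1,k):
    if st[i,4]>20: q=w_[l==i]; print(st[i,4],q.min(0).round(),q.max(0).round())
cv2.imwrite('pics/p3.png',np.hstack([cv2.resize(im[130:260,180:330],(450,390)),cv2.resize(im2[60:240,270:430],(347,390))]))
```

```text
289 [561.  45. 101.] [611.  92. 122.]
286 [562. -11. 104.] [606.  32. 122.]
261 [563.  43. 100.] [612.  93. 124.]
272 [562. -10. 101.] [606.  34. 124.]
```

View pics/p3.png

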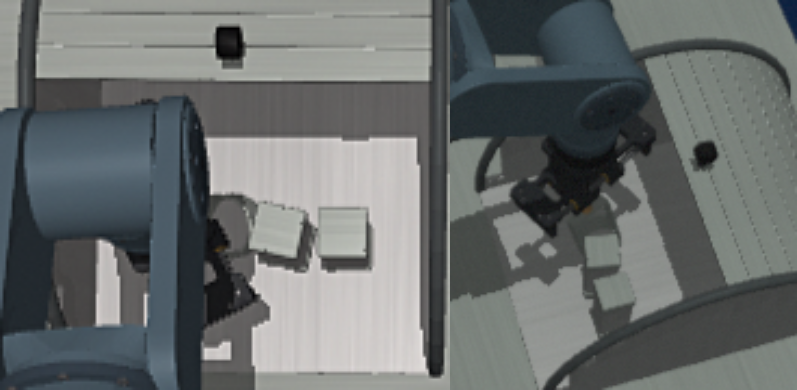

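Emit:
drive_tool(
  moves=[
    [0.95,0,3,10,7,3.4,0],
    [0.95,0,0,0,7,3.4,0],
    [0.95,0,0,0,0,0,0],
  ],
)

```text
time: 29.5
tcp_pos: [587.1, 150.4, 108.2]
ee_rot: [3.126, 1.302, 2.009]
contact_force: [-0.0, 0.3, -2.0]
width: 15.1
```

Run:
```python
from h import *
s=sense(); print(s['tcp_pos'],s['contact_force'],toolR().as_matrix()[:,0].round(2))
for n in('top','side','wrist'):
  im,d,w=cloud(n)
  m=(w[...,2]>22)&(w[...,2]<60)&(w[...,0]>530)&(w[...,0]<640)&(w[...,1]>92)&(w[...,1]<200)
  q=w[m]; print(n,len(q),*( [np.percentile(q,[2,50,98],axis=0).round().tolist()] if len(q) else []))
cv2.imwrite('w8.png',im)
```

```text
[587.13039555 150.42365738 108.16054848] [-0.01464907  0.25585634 -1.99633319] [-0.11  0.24 -0.96]
top 22 [[564.0, 107.0, 33.0], [571.0, 116.0, 48.0], [584.0, 133.0, 59.0]]
side 56 [[566.0, 95.0, 30.0], [577.0, 123.0, 44.0], [623.0, 156.0, 59.0]]
wrist 1017 [[563.0, 112.0, 32.0], [593.0, 156.0, 53.0], [612.0, 169.0, 59.0]]
```

Emit:
drive_tool(
  moves=[
    [0.95,0,3,-8,0,0,0],
    [0.95,0,0,-6,0,0,0],
    [0.95,0,0,0,0,0,0],
  ],
  grip_force=8,
)

```text
time: 29.95
tcp_pos: [584.1, 157.5, 92.5]
ee_rot: [3.136, 1.302, 2.025]
contact_force: [0.0, 0.0, -0.4]
width: 15.8
```

Emit:
drive_tool(
  moves=[
    [0.95,0,0,-4,0,0,0],
    [0.95,0,0,0,0,0,0],
  ],
)

```text
time: 30.15
tcp_pos: [585.5, 156.8, 89.7]
ee_rot: [3.128, 1.302, 2.015]
contact_force: [0.2, -0.5, -0.4]
width: 15.8
```

Emit:
drive_tool(
  moves=[
    [0.95,0,0,-3,0,0,0],
    [0.95,0,0,0,0,0,0],
  ],
)

```text
time: 30.35
tcp_pos: [587.0, 156.3, 88.3]
ee_rot: [3.117, 1.303, 2.004]
contact_force: [-1.0, -1.4, 5.0]
width: 15.4
```

Emit:
drive_tool(
  moves=[
    [0.45,0,0,0,0,0,0],
    [0.45,0,0,0,0,0,0],
    [0.45,0,0,0,0,0,0],
    [0.45,0,0,0,0,0,0],
  ],
)

```text
time: 30.75
tcp_pos: [585.4, 156.6, 86.7]
ee_rot: [3.129, 1.302, 2.016]
contact_force: [0.6, 0.6, -0.2]
width: 45.3
```

Emit:
drive_tool(
  moves=[
    [0.45,0,0,20,0,0,0],
    [0.45,0,0,40,0,0,0],
    [0.45,0,0,50,0,0,0],
    [0.45,0,0,50,0,0,0],
    [0.45,0,0,50,-7,-3.4,0],
  ],
)

```text
time: 31.25
tcp_pos: [586.0, 153.8, 297.3]
ee_rot: [3.136, 1.439, 2.019]
contact_force: [0.6, 1.1, -0.7]
width: 48.8
```

Emit:
drive_tool(
  moves=[
    [0.3,-20,0,40,-7,-3.4,8],
    [0.3,-40,-10,0,0,0,8],
    [0.3,-40,-10,0,0,0,8],
    [0.3,-40,-10,0,0,0,8],
    [0.3,-40,0,0,0,0,8],
  ],
)

```text
time: 31.75
tcp_pos: [403.9, 126.0, 336.7]
ee_rot: [-3.022, 1.542, 2.82]
contact_force: [0.3, 0.4, 1.6]
width: 61.5
```

Run:
```python
from h import *
im,d,w=cloud('top'); im2,_,w2=cloud('side')
I=im.astype(int); m=(I[...,2]-I[...,0]>40)&(w[...,0]>500)&(w[...,0]<680)&(w[...,1]>80)&(w[...,1]<240); q=w[m]; print(len(q),np.nanpercentile(q,[2,50,98],axis=0).round(1))
m=(w[...,2]>100)&(w[...,2]<130)&(w[...,0]>540)&(w[...,0]<640)&(w[...,1]>-40)&(w[...,1]<200)
k,l,st,ce=cv2.connectedComponentsWithStats(m.astype(np.uint8))
for i in range(1,k):
    if st[i,4]>20: q=w[l==i]; print(st[i,4],q.min(0).round(),q.max(0).round())
m=(w[...,2]>18)&(w[...,2]<60)&(w[...,0]>530)&(w[...,0]<640)&(w[...,1]>95)&(w[...,1]<210)
q=w[m]; print(len(q),np.percentile(q,[2,50,98],axis=0).round())
cv2.imwrite('pics/p4.png',np.hstack([cv2.resize(im[130:260,180:330],(450,390)),cv2.resize(im2[60:240,270:430],(347,390))]))
t=np.deg2rad(90); goto([722,90,257],want([0,0,-1],[0,1,0]))
```

```text
28 [[587.5 131.9 100.1]
 [594.1 137.7 109.7]
 [600.1 145.  114.5]]
288 [561.  45. 102.] [611.  92. 122.]
287 [562. -10. 103.] [606.  32. 123.]
31 [586. 131. 100.] [600. 145. 115.]
96 [[564. 109.  21.]
 [588. 130.  32.]
 [622. 167.  53.]]
t 31.9 shift [319.9 -36.9 -99.1] turn [-0.2 -1.7 25.4] | 25 q [ 0.01 -0.23  1.82  0.01  1.59 -1.11] F [ 1.  -0.2  0.4] w 61.6
```

View pics/p4.png

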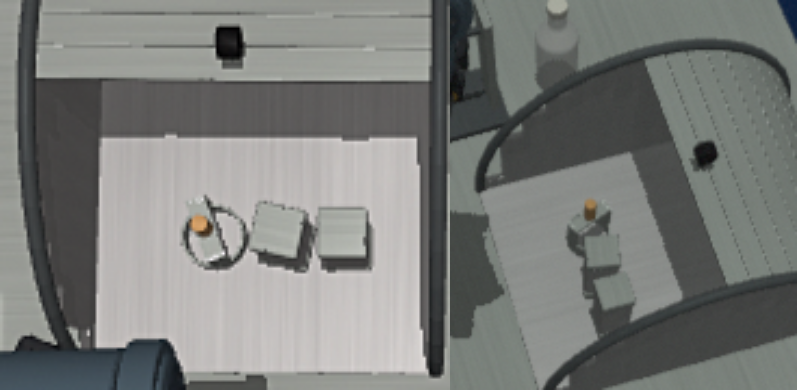

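Emit:
drive_tool(
  moves=[
    [0.3,45,-5,0,0,0,8],
    [0.3,45,-5,0,0,-1.7,8],
    [0.3,45,-5,0,0,0,8],
    [0.3,45,-5,0,0,0,1],
    [0.3,45,-5,0,0,0,0],
  ],
)

```text
time: 32.35
tcp_pos: [633.0, 101.3, 336.3]
ee_rot: [1.468, 1.567, 1.457]
contact_force: [-0.3, 0.5, 1.4]
width: 61.5
```

Emit:
drive_tool(
  moves=[
    [0.3,45,-5,0,0,0,0],
    [0.3,40,-5,0,0,0,0],
    [0.3,0,0,0,0,0,0],
  ],
)

```text
time: 32.65
tcp_pos: [719.2, 89.9, 331.3]
ee_rot: [2.446, 1.565, 2.433]
contact_force: [-1.3, -0.1, 0.0]
width: 61.8
```

Run:
```python
from h import *
goto([717,91,259],want([0,0,-1],[0.0,1,0]))
im,d,w=cloud('wrist'); m=(im.max(-1)<70)&(w[...,2]>255)&(w[...,2]<290); q=w[m]; q=q[abs(q[:,0]-717)<30];print(len(q),np.percentile(q,[3,50,97],axis=0).round(1))
```

```text
t 32.6 shift [ -2.2   1.1 -91.3] turn [-0.2 -0.3  0.8] | 1 q [-0.04  0.47  1.05  0.    1.62 -1.6 ] F [-1.3 -0.1  0. ] w 61.8
1195 [[700.9  84.  257.4]
 [709.1  92.3 268.3]
 [722.6 100.2 270.8]]
```

Emit:
drive_tool(
  moves=[
    [0.3,-5,2,-30,0,0,0],
    [0.3,0,0,-35,0,0,0],
    [0.3,0,0,-25,0,0,0],
    [0.3,0,0,0,0,0,0],
  ],
)

```text
time: 33.1
tcp_pos: [707.7, 94.1, 242.5]
ee_rot: [2.626, 1.562, 2.615]
contact_force: [-0.4, -0.2, -0.6]
width: 61.7
```

Emit:
drive_tool(
  moves=[
    [1,0,0,0,0,0,0],
    [1,0,0,0,0,0,0],
    [1,0,0,0,0,0,0],
    [1,0,0,0,0,0,0],
    [1,0,0,0,0,0,0],
  ],
  grip_force=25,
)

```text
time: 33.6
tcp_pos: [710.9, 93.5, 247.9]
ee_rot: [1.149, 1.567, 1.138]
contact_force: [0.3, 0.2, 0.1]
width: 23.8
```

Emit:
drive_tool(
  moves=[
    [1,0,0,0,0,0,0],
    [1,0,0,0,0,0,0],
  ],
)

```text
time: 33.8
tcp_pos: [710.8, 91.4, 247.7]
ee_rot: [0.602, 1.57, 0.589]
contact_force: [-1.1, -6.7, 2.0]
width: 17.9
```

```bash
sed -i 's/697,88,6/700,91,6/g' arc.py; python3 arc.py 86 0 16 90 67
```

```text
grasp [710.8  91.3 266.7] bin [ 10.8   0.6 260.7] r 261.0 phi 92.4 theta 84.4 tau 89.9 F [-1.1 -6.7  2. ] w 17.9 q [-0.04  0.49  1.2   0.    1.46 -1.6 ]
first target minus now [ 6.7 -0.8 -6.4]
[[-23.0, 1.0, 1.0], [-23.0, 1.0, -2.0], [-23.0, 1.0, -4.0], [-22.0, 1.0, -6.0], [-22.0, 1.0, -8.0], [-21.0, 1.0, -10.0], [-20.0, 1.0, -12.0], [-19.0, 0.0, -14.0], [-17.0, 0.0, -16.0], [-16.0, 0.0, -17.0], [-14.0, 0.0, -19.0], [-12.0, 0.0, -20.0], [-10.0, 0.0, -21.0], [-8.0, 0.0, -22.0], [-6.0, 0.0, -22.0], [-4.0, 0.0, -23.0]] turn -1.4375
```

Emit:
drive_tool(
  moves=[
    [1,-23,0,1,0,-1.4,0],
    [1,-23,1,-2,0,-1.4,0],
    [1,-23,1,-4,0,-1.4,0],
    [1,-22,1,-6,0,-1.4,0],
    [1,-22,1,-8,0,-1.4,0],
  ],
)

```text
time: 34.3
tcp_pos: [599.3, 94.2, 229.0]
ee_rot: [-0.001, 1.441, -0.013]
contact_force: [9.0, -12.6, -7.3]
width: 17.9
```

```bash
python3 arc.py 59 0 11 82.8 67
```

```text
grasp [596.8  94.3 247.8] bin [-103.2    0.6  241.8] r 262.9 phi 66.9 theta 58.9 tau 82.6 F [  9.  -12.6  -7.3] w 17.9 q [-0.04  0.17  1.64  0.    1.2  -1.6 ]
first target minus now [ 4.5 -0.7 -6.8]
[[-21.0, 1.0, -10.0], [-20.0, 1.0, -12.0], [-19.0, 0.0, -14.0], [-17.0, 0.0, -16.0], [-16.0, 0.0, -17.0], [-14.0, 0.0, -19.0], [-12.0, 0.0, -20.0], [-10.0, 0.0, -21.0], [-8.0, 0.0, -22.0], [-6.0, 0.0, -22.0], [-4.0, 0.0, -23.0]] turn -1.436363636363636
```

Emit:
drive_tool(
  moves=[
    [1,-20,0,-11,0,-1.4,0],
    [1,-20,0,-13,0,-1.4,0],
    [1,-18,0,-15,0,-1.4,0],
    [1,-17,0,-16,0,-1.4,0],
    [1,-16,0,-17,0,-1.4,0],
  ],
)

```text
time: 34.8
tcp_pos: [507.9, 96.5, 158.7]
ee_rot: [0.017, 1.319, 0.007]
contact_force: [3.0, -3.5, 3.8]
width: 17.7
```

```bash
python3 arc.py 32 0 6 75.6 67
```

```text
grasp [503.2  96.5 177.1] bin [-196.9    0.4  171.1] r 260.8 phi 41.0 theta 33.0 tau 75.6 F [ 3.  -3.5  3.8] w 17.7 q [-0.05 -0.02  2.02  0.02  0.89 -1.62]
first target minus now [ 3.6 -0.6 -5.9]
[[-14.0, 0.0, -18.0], [-12.0, 0.0, -20.0], [-10.0, 0.0, -21.0], [-8.0, 0.0, -22.0], [-6.0, 0.0, -22.0], [-4.0, 0.0, -23.0]] turn -1.4333333333333325
```

Emit:
drive_tool(
  moves=[
    [1,-14,0,-20,0,-1.4,0],
    [1,-12,0,-20,0,-1.4,0],
    [1,-10,0,-21,0,-1.4,0],
    [1,-8,0,-22,0,-1.4,0],
    [1,-5,0,-22,0,-1.4,0],
  ],
)

```text
time: 35.3
tcp_pos: [456.8, 97.8, 50.7]
ee_rot: [0.021, 1.203, 0.011]
contact_force: [-2.1, 5.5, 3.1]
width: 17.8
```

```bash
python3 arc.py 5 0 2 69 67
```

```text
grasp [449.9  97.7  68.5] bin [-250.2    0.3   62.5] r 257.8 phi 14.0 theta 6.0 tau 68.9 F [-2.1  5.5  3.1] w 17.8 q [-0.06  0.04  2.27  0.06  0.46 -1.67]
first target minus now [ 4.1 -0.5 -2.3]
[[-2.0, 0.0, -11.0], [-2.0, 0.0, -11.0]] turn -1.0
```

Emit:
drive_tool(
  moves=[
    [1,-2,0,-11,0,0,0],
    [1,-1,0,-10,0,0,0],
    [1,0,0,-3,0,0,0],
    [1,0,0,0,0,0,0],
  ],
)

```text
time: 35.7
tcp_pos: [452.3, 97.9, 25.4]
ee_rot: [0.023, 1.209, 0.013]
contact_force: [-3.5, 2.2, -4.4]
width: 18.1
```

Emit:
drive_tool(
  moves=[
    [1,0,0,-3,0,0,0],
    [1,0,0,0,0,0,0],
  ],
)

```text
time: 35.9
tcp_pos: [453.0, 97.9, 23.5]
ee_rot: [0.022, 1.207, 0.012]
contact_force: [-8.3, 1.8, 5.5]
width: 17.9
```

```bash
python3 arc.py 5 0 2 69 67
```

```text
grasp [446.3  97.9  41.2] bin [-253.8    0.4   35.2] r 256.3 phi 7.9 theta -0.1 tau 69.2 F [-8.3  1.8  5.5] w 17.9 q [-0.06  0.11  2.28  0.07  0.39 -1.68]
first target minus now [ 7.9 -0.7 25. ]
[[-2.0, 0.0, -11.0], [-2.0, 0.0, -11.0]] turn -1.0
```

Emit:
drive_tool(
  moves=[
    [1,0,0,-3,0,0,0],
    [1,0,0,0,0,0,0],
  ],
)

```text
time: 36.1
tcp_pos: [454.7, 97.9, 21.8]
ee_rot: [0.021, 1.204, 0.012]
contact_force: [-10.4, 1.3, 15.0]
width: 17.5
```

Emit:
drive_tool(
  moves=[
    [1,0,0,-3,0,0,0],
    [1,0,0,0,0,0,0],
  ],
)

```text
time: 36.3
tcp_pos: [456.2, 97.9, 19.8]
ee_rot: [0.021, 1.2, 0.011]
contact_force: [-9.9, 2.9, 20.1]
width: 17.6
```

Emit:
drive_tool(
  moves=[
    [0.3,0,0,2,0,0,0],
    [0.3,0,0,0,0,0,0],
    [0.3,0,0,0,0,0,0],
    [0.3,0,0,0,0,0,0],
    [0.3,0,0,0,0,0,0],
  ],
)

```text
time: 36.8
tcp_pos: [454.6, 97.5, 19.8]
ee_rot: [0.021, 1.204, 0.011]
contact_force: [0.4, -1.0, -0.7]
width: 55.3
```

Emit:
drive_tool(
  moves=[
    [0.3,-12,0,28,0,0,0],
    [0.3,-15,0,35,0,0,0],
    [0.3,-15,0,40,0,0,0],
    [0.3,-10,0,45,0,5,0],
    [0.3,0,0,45,0,5,0],
  ],
)

```text
time: 37.3
tcp_pos: [400.5, 97.8, 212.2]
ee_rot: [0.03, 1.379, 0.02]
contact_force: [2.6, -0.1, -0.1]
width: 61.4
```

Emit:
drive_tool(
  moves=[
    [0.3,0,-40,10,0,5,0],
    [0.3,0,-45,0,0,5,0],
    [0.3,0,-45,0,0,0,0],
    [0.3,0,-45,0,0,0,0],
    [0.3,0,0,0,0,0,0],
  ],
)

```text
time: 37.8
tcp_pos: [403.2, -82.1, 221.0]
ee_rot: [0.119, 1.549, 0.102]
contact_force: [-0.4, -0.4, 0.8]
width: 62.0
```

Run:
```python
from h import *
s=sense(); print(s['time'],s['tcp_pos'],s['contact_force'])
for n,(r0,r1,c0,c1) in(('top',(245,275,250,285)),('side',(180,205,278,305))):
    im,d,w=cloud(n); I0=cv2.imread(f'pics/{n}0.png'); w0=np.load(n+'0.npy')
    cv2.imwrite(f'pics/{n}9.png',im)
    for a,b in((I0,w0),(im,w)):
        m=a[r0:r1,c0:c1].max(-1)<45; v,u=np.nonzero(m); q=b[r0:r1,c0:c1][m]; q=q[q[:,2]>35]; print(n,m.sum(),u.mean().round(2)+c0,v.mean().round(2)+r0,q.mean(0).round(1),q.max(0).round(1))
a=cv2.imread('pics/top9.png')[60:360,90:350]; b=cv2.imread('pics/side9.png'); 
cv2.imwrite('pics/p9.png',np.hstack([a,cv2.resize(b,(400,300))]))
```

```text
37.8 [403.18569942 -82.12154446 221.03412778] [-0.38651106 -0.41283708  0.80827033]
top 63 265.71 259.33 [448.9  94.4  49.6] [472.1 104.8  57.6]
top 61 265.67 259.54 [448.5  94.9  50.8] [458.5 104.3  59.2]
side 59 290.44 191.51 [448.5  93.6  50.2] [462.5 103.8  59.5]
side 8 298.5 200.75 [ 428.5 -103.2  455.6] [433.1 -96.6 466.3]
```

View pics/p9.png

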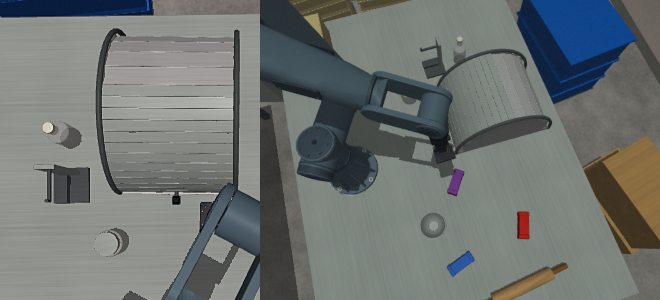

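Emit:
drive_tool(
  moves=[
    [0.3,-20,-45,20,0,0,0],
    [0.3,-20,-45,20,0,0,0],
    [0.3,0,-45,20,0,0,0],
    [0.3,0,-45,0,0,0,0],
    [0.3,0,-45,0,0,0,0],
  ],
)

```text
time: 38.4
tcp_pos: [366.4, -297.3, 279.5]
ee_rot: [0.126, 1.548, 0.118]
contact_force: [0.5, 0.3, -0.1]
width: 61.8
```

Run:
```python
from h import *
I0=cv2.imread('pics/side0.png'); w0=np.load('side0.npy'); J0=cv2.imread('pics/top0.png')
for k in range(3):
    im,d,w=cloud('side'); r0,r1,c0,c1=180,205,278,305
    for a,b in((I0,w0),(im,w)):
        m=a[r0:r1,c0:c1].max(-1)<45; v,u=np.nonzero(m); q=b[r0:r1,c0:c1][m]; q=q[q[:,2]>35]; print(m.sum(),u.mean().round(2)+c0,v.mean().round(2)+r0,q.mean(0).round(1))
```

```text
59 290.44 191.51 [448.5  93.6  50.2]
57 290.58 191.51 [449.2  93.5  50.8]
59 290.44 191.51 [448.5  93.6  50.2]
56 290.5 191.5 [448.8  93.3  50.6]
59 290.44 191.51 [448.5  93.6  50.2]
57 290.58 191.51 [448.8  93.3  50.4]
```

The cover is back at its starting shut position (to 0.1 px), and the arm is clear of everything. I'm handing in.

```bash
python3 -c "
from station import job_done; print(job_done())"
```

```text
the job is handed in; nothing more can be done
None
```

The job is handed in at about 38.5 s of the 210 s allowed. I opened the cover to its stop and stood both white tins and the cutter in the bin. Then I closed the cover again. Only two tins were present.

- **Tins:** I lifted each one in a light grip to find its heavy end, and each went in heavy end down. The last view before closing showed both standing, with full square tops about 110 mm above the floor.
- **Cutter:** it came off the hook tilted about 17° in the grip. On the way down it pushed the second tin about 15 mm sideways, but the tin stayed upright. I corrected the tilt before setting the cutter down, and the last view showed it standing on its rim.
- **Cover:** I pressed it down to about 20 N. The knob is back at its initial shut position, to within 0.2 px in the top camera and 0.15 px in the side camera. I had no view inside after it closed.
- **Jar, bowl and bottle:** I did not touch them. The last views show them in place, though I did not measure them again at the end.
- **Readings that disagreed:** my first estimate of the knob was about 3.5 mm off in y, which gave a sideways force of about 36 N at the first pinch until I corrected it. One top reading of the second tin was wrong because the arm partly hid it. The side camera showed the tin had not moved.

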